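Scoop mixing balls out of a jar and close it

ROBOT

A 7-joint arm with a two-finger parallel gripper is mounted at the origin on a cart in front of the work surface, level with it; the furniture and walls round the work are solid. World frame = base frame: x ahead of the robot, y to its left, z up, the work surface at z = 0. Lengths are in m, angles in rad, forces in N, time in s.
With the tool pointing down it reaches from about 0.4 to 0.85 m from the base axis. Payload 4.5 kg.
Tool frame: the origin (TCP) lies midway between the tips of the shut fingers; the grasp point (between the pads) lies 19 mm behind it; z points along the fingers, y is the direction in which the jaws open and shut (so a half turn about z gives the same grasp; the last joint's range is limited). The gripper opens to 88 mm and grips with 3 to 60 N. Pads are 18 mm wide; open, the fingers measure 123 mm over their backs; the gripper's body (75 mm by 187 mm) begins 45 mm behind the grasp point.
Start: joints at [-1.303, 0.689, -0.195, 1.565, 0.157, 0.902, -0.215], TCP at [0.145, 0.608, 0.207] pointing down, gripper open.
Joint ranges: [-3.01, 3.01], [-0.46, 2.08], [-1.47, 1.51], [0.13, 2.56], [-1, 4.14], [0.04, 2.09], [-2.66, 2.66]. Speed limits (rad/s): [2.57, 2.57, 3.14, 3.14, 3.14, 3.14, 3.14].

INTERFACE

Orientations are given as a unit quaternion [x, y, z, w].
In Python, from plant import r, viewer gives the robot as it stands.
- The arm moves only by the tool play_rows, never from a script. Its argument "commands" is a list of rows, each an object with "delta_rot": the turn, a rotation vector about the tool's x, y, z normalised to -1 to 1, where 1 is pi rad, a list of three; "travel": the shift along the tool's x, y, z normalised to -1 to 1, where 1 is 15 cm, a list of three; "gripper": the opening, from -1 (shut) to 1 (fully open). In form: [{"delta_rot": [wx, wy, wz], "travel": [x, y, z], "gripper": gripper}, ...]. A call has 1 to 12 rows; each row is the pose to reach, as a shift and turn from the pose commanded when the call began, along the tool's axes at that moment, turning the shorter way round; what a row does not reach only later rows make up. A row lasts 1/8 s, in which the tool goes at most 62.5 mm and 10.7 degrees, less where a joint would pass 70% of its speed; a pose out of reach is approached as far as the arm can. A call with a number of a shift or a turn outside -1 to 1 is refused whole. A call with a gripper value outside its range is refused whole. The fingers move at their own pace and stop on an object; "force" is the grip in N (left out, the last holds). Time passes only in rows, so rows that repeat a pose let the fingers close. It gives the time, the measured TCP pose, the force and the opening at its end, in the units of the state.
- r.get_state(): the state, without advancing time (a new reading comes with each control period).
- viewer.snapshot(name): name is "side" or "top"; returns a dict with "color" (400x640x3 uint8, red, green, blue), "z_map" (400x640 float32, m along the optical axis (not along the pixel's ray), 0 where there is no reading), "fx", "fy", "cx", "cy" (pixels), "origin" and "attitude" of the camera in the world. Camera axes: x right, y up, looking along -z (the intrinsics and any distortion apply to the point x, -y, -z); pixel columns grow to the right and rows downward; lengths in m; the calibration is good to about 2 mm. A picture is of the moment at which its call begins.
- r.finish_job(): hands the job in, once; it reports no verdict.
Trained networks look in the newest picture that a camera, given by its name, has taken for a name from the list of things; names that differ only in an ending like _2 or _b are one class to them, and where a whole thing is asked for, a point or a joint stands for the part that bears it (a point fixed in the world has none). Each returns a list of dicts, best first, with "conf" (0 to 1); they miss things now and then, are a little off and sometimes report something else, mostly with a low value. They report only what shows in the picture. A call takes as long as a camera call. They do not tell look-alikes from the thing itself.
- viewer.outline_of(camera, label): "pixels" (400x640 bool, what is visible of it) and "at" ([column, row] in pixels, amid what is visible of it).
- viewer.pinpoint(camera, label): "at" ([column, row] in pixels: a listed point, or the origin of a listed thing).
The state is a dict: "clock": time; "q": joint angles; "qd": joint speeds; "joint_torque": joint torques, N m; "tool_pos": TCP position; "eef_rot": TCP orientation; "contact_force": force on the tool from outside, world axes, zero at the start; "moment": the same for the moment, N m; "opening": opening from 0.0 (shut) to 1.0 (fully open).
Only numpy, scipy, OpenCV 4.12 (cv2) and the standard library are available. Lean on these libraries where they do the work, as an engineer would, in place of code of your own. Each camera call takes 0.05 s, during which the arm holds its last target. There are 200 camera calls.

TASK

Use the scoop to bring at least two of the white mixing balls together out of the jar and tip them into the steel dish, never touching balls with the fingers and spilling none. Then stand the scoop upright on the worktop again, and put the lid on the jar so that it sits level with its plug in the mouth. Leave the bottles, the canister and the small carton where they are.

Things in the scene. Friction and masses are not known exactly. Their poses are not given: they have to be found in the camera images.
- jar: Squat clear jar, fixed on the worktop, open at the top; origin at the centre of its underside, z up. Outside radius 52, inside radius 48 up to height 55, then a shoulder narrows it to the mouth (neck outside radius 43, inside radius 39, from height 72 to the rim at 85). Inner floor flat, 5 above the worktop. Walls 4 thick. Six balls lie in it, near its wall.
- jar_mouth (a point): Centre of the jar's mouth at rim height, 85 above the worktop. (Wall cabinets hang over the back of the worktop: front edge 710 mm ahead of the robot's base, underside 520 above the worktop.)
- dish: Round open steel dish, fixed on the worktop; origin at the centre of its underside. Inside radius 40 at its floor (4 above the worktop) and 47 at its rim, 35 high.
- scoop: Loose flat-bottomed steel scoop, about 120 g, standing by itself on its flat underside with its grip straight up. Origin at the centre of the underside, x towards the open lip, z up along the grip. Blade 44 long by 50 wide, floor 2 thick, side walls 20 high (12 near the lip), back wall 26 high at x = -21. The upright stem (10 square below height 90, grey grip 14 square from height 90 to 175) stands at x = -21, y = 0, sides parallel to x and y.
- scoop_grip (a point): On the scoop's 14 mm square grip, 140 above its underside (35 below the top), at x = -21 of the scoop's frame; same axes as the scoop. Gripped on the front and back faces it hardly pivots while digging; on its side faces it may.
- scoop_lip (a point): Middle of the scoop's open lip, at the underside, x = +22 of the scoop's frame.
- lid_knob (a point): Middle of the knob of the jar's loose lid (upright knob of diameter 22, 23 tall, from 13 to 36 above the lid's underside); this point is on the lid's axis, 25 above its underside; z up. The lid is a disc of diameter 92, 5 thick (8 to 13 above the underside), above a plug of diameter 70, 8 deep, which drops into the jar's mouth. It starts lying plug down on the worktop. Seated, the plug's underside is 77 above the worktop and this point 102. About 80 g.
- ball0_center (a point): Centre of a white ceramic mixing ball of diameter 18, about 12 g, polished and slippery, rolling freely; one of six alike in the jar.
- ball1_center (a point): Centre of a white ceramic mixing ball of diameter 18, about 12 g, polished and slippery, rolling freely; one of six alike in the jar.
- ball2_center (a point): Centre of a white ceramic mixing ball of diameter 18, about 12 g, polished and slippery, rolling freely; one of six alike in the jar.
- ball3_center (a point): Centre of a white ceramic mixing ball of diameter 18, about 12 g, polished and slippery, rolling freely; one of six alike in the jar.
- ball4_center (a point): Centre of a white ceramic mixing ball of diameter 18, about 12 g, polished and slippery, rolling freely; one of six alike in the jar.
- ball5_center (a point): Centre of a white ceramic mixing ball of diameter 18, about 12 g, polished and slippery, rolling freely; one of six alike in the jar.
- brown_bottle: Brown bottle, 36 diameter, 85 tall, loose bystander; origin at the centre of its underside. Leave it alone.
- canister: Round canister, 40 diameter, 85 tall, loose bystander; origin at the centre of its underside. Leave it alone.
- pill_bottle: Small white bottle, 24 diameter, 57 tall, loose bystander; origin at the centre of its underside. Leave it alone.
- small_carton: Small flat carton, 31 by 31 by 17, loose bystander; origin at the centre of its underside. Leave it alone.
There are look-alikes about, which are no part of the job. Leave any orange look-alike of the scoop alone.

How it is judged:
By the outcome, as a careful person would: the job done as asked, in the order asked, and still so for the second after the job is handed in, with the robot touching nothing.
It also fails if it takes over 72 s, if anything falls off the work surface, if the arm or the gripper's body presses on something with over 40 N, if the wrist force passes 120 N, or if a joint passes its speed limit or range.

## Working session

There is one attempt and no reset: what is moved stays moved. The work goes in short steps, Python scripts to look and compute and a tool call to move; the robot and the scene stay as the last step left them, time stands still between calls to the robot, and variables do not carry over. Pictures are saved under pics/ and viewed, about 8 in all and at most 12, crops included, and the job is handed in when it is done.

Besides the shell and the picture viewer there is one more tool, called after ">>>" by a JSON object that holds its "name" and its "arguments", one argument or row to a line. play_rows: Moves the arm, as the interface text tells. Its arguments: {"type":"object","properties":{"commands":{"type":"array","items":{"type":"object","properties":{"delta_rot":{"type":"array","items":{"type":"number","minimum":-1,"maximum":1}},"travel":{"type":"array","items":{"type":"number","minimum":-1,"maximum":1}},"gripper":{"type":"number"}}}},"force":{"type":"number"}},"required":["commands"]}

```bash
ls; mkdir -p pics
cat > h.py <<'E'
import numpy as np, cv2
from scipy.spatial.transform import Rotation as R
from plant import r, viewer
def att(s):
    a=np.array(s["attitude"],float)
    return R.from_quat(a).as_matrix() if a.size==4 else a.reshape(3,3)
def pt(s,u,v,z=None,d=None):
    """world point of pixel; with plane height z or depth d"""
    ray=np.array([(u-s["cx"])/s["fx"],-(v-s["cy"])/s["fy"],-1.])
    w=att(s)@ray; o=np.array(s["origin"])
    if z is not None: return o+w*(z-o[2])/w[2]
    if d is None: d=s["z_map"][int(round(v)),int(round(u))]
    return o+w*d
def cloud(s):
    v,u=np.mgrid[0:400,0:640]; d=s["z_map"]
    c=np.stack([(u-s["cx"])/s["fx"]*d,-(v-s["cy"])/s["fy"]*d,-d],-1)
    return c@att(s).T+np.array(s["origin"])
def pix(s,p):
    c=att(s).T@(np.array(p)-np.array(s["origin"]))
    return s["cx"]+s["fx"]*c[0]/-c[2], s["cy"]-s["fy"]*c[1]/-c[2]
def save(s,n): cv2.imwrite(f"pics/{n}.png",s["color"][...,::-1])
E
python3 - <<'E'
from h import *
print(r.get_state())
for cam in("side","top"):
    s=viewer.snapshot(cam); save(s,cam+"0"); print(cam,{k:s[k] for k in s if k not in("color","z_map")})
    for n in["jar","jar_mouth","dish","scoop","scoop_grip","scoop_lip","lid_knob","ball0_center","brown_bottle","canister","pill_bottle","small_carton"]:
        for o in viewer.pinpoint(cam,n)[:7]:
            u,v=o["at"]
            if 0<=u<639.5 and 0<=v<399.5: print(n,round(o["conf"],2),np.round([u,v]),np.round(pt(s,u,v),3), np.round(pt(s,u,v,z=0),3))
E
```

```text
pics
{'clock': 0.0, 'q': array([-1.30321797,  0.68996124, -0.19451181,  1.56632684,  0.1573493 ,
        0.90247172, -0.21511554]), 'qd': array([-3.14507262e-04,  6.24028721e-04, -9.87986668e-04,  9.28625988e-04,
        7.11744207e-05,  1.74939091e-03,  4.33799908e-04]), 'joint_torque': array([-7.86244509e-04, -5.27566731e+01, -1.26719546e+00, -1.53433156e+01,
       -5.26569388e-02,  6.45790278e-03,  1.75086702e-04]), 'tool_pos': array([0.1446942 , 0.60733354, 0.2059288 ]), 'eef_rot': array([ 1.16575634e-01,  9.93181422e-01, -8.85264896e-04, -2.03136000e-05]), 'contact_force': array([-0.54703095, -0.47413384, -0.63221739]), 'moment': array([ 0.01453009, -0.03769809,  0.04535912]), 'opening': 0.9993619636631532}
side {'fx': 367.04071287012505, 'fy': 367.04071287012505, 'cx': 317.4500962995386, 'cy': 197.68140909171663, 'origin': array([ 0.05915744, -0.82376164,  0.87984929]), 'attitude': array([ 0.39823435, -0.11127067, -0.22662034,  0.88185683])}
jar 0.7 [317. 223.] [ 0.476 -0.105  0.046] [ 0.499 -0.066 -0.   ]
jar_mouth 0.77 [321. 205.] [ 0.534 -0.026  0.035] [ 0.553  0.006 -0.   
[... 2152 characters left out ...]
 [ 0.517 -0.295  0.001] [ 0.517 -0.295  0.   ]
scoop_lip 0.52 [425. 209.] [ 0.473 -0.381  0.172] [ 0.48  -0.422  0.   ]
lid_knob 0.69 [204. 195.] [0.547 0.344 0.032] [0.549 0.353 0.   ]
ball0_center 0.57 [322. 200.] [ 0.519 -0.061  0.003] [ 0.519 -0.061  0.   ]
ball0_center 0.53 [322. 193.] [ 0.545 -0.064 -0.001] [ 0.545 -0.064  0.   ]
brown_bottle 0.56 [295. 229.] [0.421 0.029 0.08 ] [0.421 0.035 0.   ]
canister 0.51 [351. 191.] [ 0.551 -0.163 -0.001] [ 0.55  -0.163  0.   ]
pill_bottle 0.6 [290. 191.] [ 0.554  0.05  -0.006] [0.553 0.049 0.   ]
pill_bottle 0.3 [324. 201.] [ 0.515 -0.067  0.004] [ 0.515 -0.067  0.   ]
small_carton 0.52 [358. 232.] [ 0.405 -0.181  0.022] [ 0.405 -0.183  0.   ]
```

Run:
```python
import cv2,numpy as np
a=cv2.imread("pics/side0.png")[130:380,220:460]; b=cv2.imread("pics/top0.png")[160:260,180:480]
cv2.imwrite("pics/a.png",cv2.resize(a,None,fx=2.4,fy=2.4,interpolation=3))
cv2.imwrite("pics/b.png",cv2.resize(b,None,fx=2.6,fy=2.6,interpolation=3))
```

```text
(no output)
```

View pics/a.png

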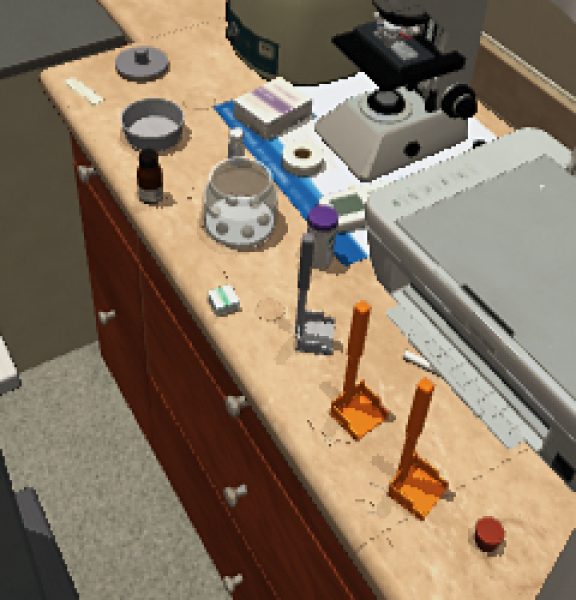

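View pics/b.png

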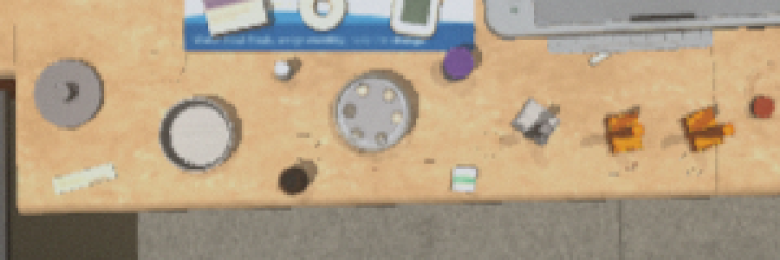

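The side view shows the grey steel scoop at about (351,269), with two orange look-alikes to its right. The jar is at (320,210), the dish at (284,182) and the lid at (279,156). In the top view the six balls are evenly ringed in the jar. Next I'll refine the numbers.

```bash
cat > m.py <<'E'
from h import *
from scipy.optimize import least_squares
S={c:viewer.snapshot(c) for c in("side","top")}
z={"jar_mouth":.085,"jar":0,"dish":0,"lid_knob":.025,"scoop_grip":.14,"scoop":0,"scoop_lip":0,"brown_bottle":0,"canister":0,"pill_bottle":0,"small_carton":0}
for n in z:
    for c in S:
        print(n,c,[(round(o["conf"],2),*np.round(pt(S[c],*o["at"],z=z[n])[:2],4)) for o in viewer.pinpoint(c,n)[:4]])
for c in S:
    P=cloud(S[c]); x,y,h=P[...,0],P[...,1],P[...,2]
    def rep(n,m):
        if m.sum(): print(c,n,m.sum(),"med",np.round(np.median(P[m],0),4),"min",np.round(P[m].min(0),4),"max",np.round(P[m].max(0),4))
    near=lambda a,b,rr:np.hypot(x-a,y-b)<rr
    rep("grip",near(.47,-.27,.05)&(h>.1)&(h<.2)); rep("griptop",near(.47,-.27,.05)&(h>.168)&(h<.2))
    b=near(.495,-.285,.05)&(h>.004)&(h<.035); rep("blade",b)
    if b.sum()>5:
        rc=cv2.minAreaRect((P[b][:,:2]*1000).astype(np.float32)); print(rc)
    rep("lid",near(.55,.345,.07)&(h>.008)&(h<.02)); rep("knob",near(.55,.345,.03)&(h>.028)&(h<.05))
    rep("dishrim",near(.49,.165,.07)&(h>.028)&(h<.045)); rep("jarrim",near(.51,-.065,.07)&(h>.07)&(h<.1))
    rep("jarlow",near(.51,-.065,.06)&(h>.03)&(h<.1))
s=S["top"]; save(s,"top1")
u,v=map(int,pix(s,(.51,-.065,.01))); a=cv2.resize(s["color"][v-28:v+28,u-28:u+28,::-1],None,fx=7,fy=7,interpolation=3)
u2,v2=map(int,pix(s,(.49,-.285,.05))); b=cv2.resize(s["color"][v2-28:v2+28,u2-28:u2+28,::-1],None,fx=7,fy=7,interpolation=3)
print("crops origin",u-28,v-28,u2-28,v2-28); cv2.imwrite("pics/c.png",np.hstack([a,b]))
print("balls",[(round(o["conf"],2),*np.round(pt(s,*o["at"],z=.014)[:2],4)) for o in viewer.pinpoint("top","ball0_center")])
E
python3 m.py
```

```text
jar_mouth side [(0.71, np.float64(0.5117), np.float64(-0.0564))]
jar_mouth top [(0.88, np.float64(0.5061), np.float64(-0.0645))]
jar side [(0.83, np.float64(0.5024), np.float64(-0.0605))]
jar top [(0.86, np.float64(0.5158), np.float64(-0.0646))]
dish side [(0.55, np.float64(0.4851), np.float64(0.1588))]
dish top [(0.61, np.float64(0.4916), np.float64(0.1761))]
lid_knob side [(0.52, np.float64(0.5361), np.float64(0.3269))]
lid_knob top []
scoop_grip side [(0.87, np.float64(0.4709), np.float64(-0.3842)), (0.81, np.float64(0.4735), np.float64(-0.272)), (0.72, np.float64(0.4712), np.float64(-0.486)), (0.15, np.float64(0.3579), np.float64(-0.098))]
scoop_grip top [(0.68, np.float64(0.4757), np.float64(-0.2673)), (0.59, np.float64(0.4652), np.float64(-0.3816)), (0.54, np.float64(0.4627), np.float64(-0.4947))]
scoop side [(0.88, np.float64(0.4789), np.float64(-0.5072)), (0.76, np.float64(0.4906), np.float64(-0.2863)), (0.64, np.float64(0.4848), np.float64(-0.4067))]
scoop top [(0.62, np.float64(0.4779), np.float64(-0.4087)), (0.55, np.float64(0.471), np.float64(-0.5023)), (0.52, np.float64(
[... 2225 characters left out ...]
80523681640625), (89.4944076538086, 77.43780517578125), 20.26527976989746)
top lid 436 med [0.5431 0.3448 0.0119] min [0.5009 0.3013 0.008 ] max [0.5887 0.3904 0.0193]
top knob 32 med [0.5433 0.3458 0.0333] min [0.5344 0.338  0.0286] max [0.5522 0.356  0.0408]
top dishrim 103 med [0.4843 0.1763 0.0335] min [0.4338 0.1243 0.0281] max [0.5307 0.2188 0.0394]
top jarrim 111 med [ 0.5054 -0.0608  0.083 ] min [ 0.4615 -0.1052  0.0701] max [ 0.5487 -0.0219  0.0903]
top jarlow 305 med [ 0.4997 -0.0641  0.0655] min [ 0.4549 -0.1127  0.0489] max [ 0.5574 -0.0137  0.0903]
crops origin 295 174 360 178
balls [(0.53, np.float64(0.5447), np.float64(-0.0609)), (0.21, np.float64(0.5452), np.float64(0.3453))]
```

View pics/c.png

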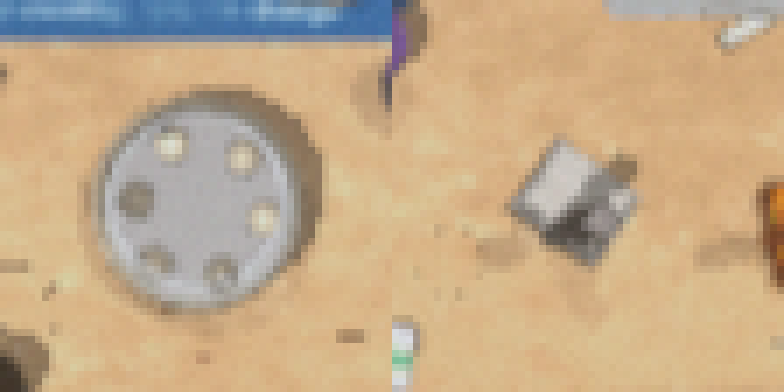

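```bash
cat >> h.py <<'E'
def tool(az,tilt=0):
    a=np.radians(az); c,s=np.cos(a),np.sin(a)
    return R.from_matrix(np.array([[-s,c,0],[c,s,0],[0,0,-1.]]))*R.from_rotvec([np.radians(tilt),0,0])
def scoop(o,az,tilt=0,g=(-.021,0,.121)):
    """TCP pose that puts the scoop's origin at o, lip az (deg), lip-down tilt (deg); g=TCP in scoop frame"""
    T=tool(az,tilt); B=T*R.from_rotvec([np.pi,0,0])  # tool->axes
    M=T.as_matrix(); S=np.column_stack([M[:,1],M[:,0],-M[:,2]])
    return np.array(o)+S@np.array(g), T
def scoopnow(g=(-.021,0,.121)):
    s=r.get_state(); M=R.from_quat(s["eef_rot"]).as_matrix(); S=np.column_stack([M[:,1],M[:,0],-M[:,2]])
    return np.array(s["tool_pos"])-S@np.array(g), S, s
def chain(way,p=None,T=None,groups=None):
    """print rows; way = list of calls, each a list of (pos,rot) rows. Start = p,T or measured pose."""
    st=r.get_state()
    if p is None: p=np.array(st["tool_pos"])
    if T is None: T=R.from_quat(st["eef_rot"])
    for k,call in enumerate(way):
        print("call",k)
        for q,U in call:
            t=np.round(T.inv().apply(np.array(q)-p)/.15,3); w=np.round((T.inv()*U).as_rotvec()/np.pi,3)
            d=np.linalg.norm(np.array(q)-p)
            print("  rot",w.tolist(),"travel",t.tolist(),"min rows %.1f"%max(d/.0625,np.linalg.norm(w)*180/10.7),"!!" if abs(t).max()>1 else "")
        p=p+T.apply(t*.15); T=T*R.from_rotvec(w*np.pi)
E
python3 - <<'E'
from h import *
s=viewer.snapshot("top")
c=np.array([.5055,-.065])
for a,b in[(170,145),(243,157),(263,218),(220,275),(157,260),(136,200)]:
    p=pt(s,295+a/7-.5,174+b/7-.5,z=.014)[:2]; d=p-c; print(np.round(p,3),"r",round(np.hypot(*d)*1000),"az",round(np.degrees(np.arctan2(d[1],d[0]))))
w=[(.31,.50,.23,55),(.45,.37,.24,36),(.52,.22,.24,20),(.54,.06,.24,5),(.53,-.1,.24,-15),(.474,-.271,.24,-39),(.474,-.271,.121,-39)]
chain([[((a,b,z),tool(t))] for a,b,z,t in w],p=np.array([.145,.608,.207]),T=tool(76.6))
E
```

```text
[ 0.539 -0.051] r 37 az 23
[ 0.532 -0.087] r 35 az -39
[ 0.502 -0.096] r 31 az -97
[ 0.474 -0.074] r 33 az -164
[ 0.482 -0.043] r 32 az 136
[ 0.512 -0.033] r 33 az 78
call 0
  rot [0.0, 0.0, 0.12] travel [-1.237, -0.445, -0.153] min rows 3.2 !!
call 1
  rot [0.0, 0.0, 0.106] travel [-1.262, -0.175, -0.067] min rows 3.1 !!
call 2
  rot [0.0, 0.0, 0.088] travel [-1.083, -0.209, 0.0] min rows 2.6 !!
call 3
  rot [0.0, 0.0, 0.084] travel [-1.048, -0.241, 0.0] min rows 2.6 !!
call 4
  rot [0.0, 0.0, 0.111] travel [-1.057, -0.158, 0.0] min rows 2.6 !!
call 5
  rot [0.0, 0.0, 0.133] travel [-1.198, -0.066, 0.0] min rows 2.9 !!
call 6
  rot [0.0, 0.0, 0.0] travel [0.0, 0.0, 0.793] min rows 1.9
```

Run:
```python
from h import *
w=[(.26,.53,.23,20),(.42,.40,.24,0),(.515,.22,.24,-20),(.545,.025,.24,-39),(.52,-.16,.24,-39),(.474,-.271,.24,-39),(.474,-.271,.121,-39)]
chain([[((a,b,z),tool(t))] for a,b,z,t in w],p=np.array([.145,.608,.207]),T=tool(76.6))
```

```text
call 0
  rot [0.0, 0.0, 0.314] travel [-0.866, -0.328, -0.153] min rows 5.3 
call 1
  rot [0.0, 0.0, 0.112] travel [-1.181, 0.704, -0.067] min rows 3.3 !!
call 2
  rot [0.0, 0.0, 0.111] travel [-1.199, 0.635, 0.0] min rows 3.3 !!
call 3
  rot [0.0, 0.0, 0.105] travel [-1.152, 0.634, 0.0] min rows 3.2 !!
call 4
  rot [0.0, 0.0, 0.0] travel [-1.064, 0.646, 0.0] min rows 3.0 !!
call 5
  rot [0.0, 0.0, 0.0] travel [-0.768, 0.227, 0.0] min rows 1.9 
call 6
  rot [0.0, 0.0, 0.0] travel [-0.0, -0.0, 0.793] min rows 1.9
```

>>> {"name": "play_rows", "arguments": {
  "commands": [
    {"delta_rot": [0, 0, 0.314], "travel": [-0.866, -0.328, -0.153], "gripper": 1},
    {"delta_rot": [0, 0, 0.314], "travel": [-0.866, -0.328, -0.153], "gripper": 1},
    {"delta_rot": [0, 0, 0.314], "travel": [-0.866, -0.328, -0.153], "gripper": 1},
    {"delta_rot": [0, 0, 0.314], "travel": [-0.866, -0.328, -0.153], "gripper": 1},
    {"delta_rot": [0, 0, 0.314], "travel": [-0.866, -0.328, -0.153], "gripper": 1},
    {"delta_rot": [0, 0, 0.314], "travel": [-0.866, -0.328, -0.153], "gripper": 1}
  ]
}}

```text
clock: 3.35
tool_pos: [0.2596, 0.5301, 0.2298]
eef_rot: [0.574, 0.819, 0.0, 0.0]
contact_force: [-1.0, 1.1, -0.4]
opening: 0.995
```

>>> {"name": "play_rows", "arguments": {
  "commands": [
    {"delta_rot": [0, 0, 0.11], "travel": [-1, 0.6, -0.067], "gripper": 1},
    {"delta_rot": [0, 0, 0.11], "travel": [-1, 0.6, -0.067], "gripper": 1},
    {"delta_rot": [0, 0, 0.11], "travel": [-1, 0.6, -0.067], "gripper": 1}
  ]
}}

```text
clock: 3.72
tool_pos: [0.3978, 0.4183, 0.2401]
eef_rot: [0.706, 0.708, 0.0, 0.001]
contact_force: [0.0, 0.4, 0.6]
opening: 0.999
```

>>> {"name": "play_rows", "arguments": {
  "commands": [
    {"delta_rot": [0, 0, 0.11], "travel": [-1, 0.55, 0], "gripper": 1},
    {"delta_rot": [0, 0, 0.11], "travel": [-1, 0.55, 0], "gripper": 1},
    {"delta_rot": [0, 0, 0.11], "travel": [-1, 0.55, 0], "gripper": 1}
  ]
}}

```text
clock: 4.1
tool_pos: [0.4803, 0.2677, 0.24]
eef_rot: [0.818, 0.576, 0.0, 0.001]
contact_force: [-0.3, 0.8, -0.1]
opening: 0.995
```

Run:
```python
from h import *
w=[(.54,.12,.24,-39),(.545,-.03,.24,-39),(.52,-.16,.24,-39),(.474,-.271,.24,-39),(.474,-.271,.121,-39)]
chain([[((a,b,z),tool(t))] for a,b,z,t in w])
```

```text
call 0
  rot [0.0, 0.0, 0.107] travel [-0.793, 0.707, 0.001] min rows 2.5 
call 1
  rot [0.0, 0.0, 0.0] travel [-0.756, 0.655, 0.001] min rows 2.4 
call 2
  rot [0.0, 0.0, 0.0] travel [-0.779, 0.415, 0.0] min rows 2.1 
call 3
  rot [0.0, 0.0, 0.0] travel [-0.768, 0.227, 0.0] min rows 1.9 
call 4
  rot [0.0, 0.0, 0.0] travel [0.0, -0.001, 0.794] min rows 1.9
```

>>> {"name": "play_rows", "arguments": {
  "commands": [
    {"delta_rot": [0, 0, 0.107], "travel": [-0.793, 0.707, 0], "gripper": 1},
    {"delta_rot": [0, 0, 0.107], "travel": [-0.793, 0.707, 0], "gripper": 1},
    {"delta_rot": [0, 0, 0.107], "travel": [-0.793, 0.707, 0], "gripper": 1}
  ]
}}

```text
clock: 4.47
tool_pos: [0.5404, 0.119, 0.24]
eef_rot: [0.903, 0.43, 0.0, 0.001]
contact_force: [0.3, 0.9, 0.0]
opening: 1.0
```

>>> {"name": "play_rows", "arguments": {
  "commands": [
    {"delta_rot": [0, 0, 0], "travel": [-0.756, 0.655, 0], "gripper": 1},
    {"delta_rot": [0, 0, 0], "travel": [-0.756, 0.655, 0], "gripper": 1},
    {"delta_rot": [0, 0, 0], "travel": [-0.756, 0.655, 0], "gripper": 1}
  ]
}}

```text
clock: 4.85
tool_pos: [0.5446, -0.0319, 0.2401]
eef_rot: [0.903, 0.43, -0.0, 0.001]
contact_force: [-0.2, 0.9, -0.1]
opening: 0.997
```

>>> {"name": "play_rows", "arguments": {
  "commands": [
    {"delta_rot": [0, 0, 0], "travel": [-0.779, 0.415, 0], "gripper": 1},
    {"delta_rot": [0, 0, 0], "travel": [-0.779, 0.415, 0], "gripper": 1},
    {"delta_rot": [0, 0, 0], "travel": [-0.779, 0.415, 0], "gripper": 1}
  ]
}}

```text
clock: 5.22
tool_pos: [0.5184, -0.1633, 0.2402]
eef_rot: [0.904, 0.428, -0.001, 0.001]
contact_force: [-0.4, 0.1, -0.5]
opening: 1.003
```

>>> {"name": "play_rows", "arguments": {
  "commands": [
    {"delta_rot": [0, 0, 0], "travel": [-0.768, 0.227, 0], "gripper": 1},
    {"delta_rot": [0, 0, 0], "travel": [-0.768, 0.227, 0], "gripper": 1},
    {"delta_rot": [0, 0, 0], "travel": [-0.768, 0.227, 0], "gripper": 1},
    {"delta_rot": [0, 0, 0], "travel": [-0.768, 0.227, 0.2], "gripper": 1},
    {"delta_rot": [0, 0, 0], "travel": [-0.768, 0.227, 0.2], "gripper": 1}
  ]
}}

```text
clock: 5.85
tool_pos: [0.4742, -0.2655, 0.2082]
eef_rot: [0.901, 0.433, -0.001, -0.002]
contact_force: [-1.1, 0.1, 0.1]
opening: 0.999
```

Run:
```python
from h import *
s=r.get_state(); print(np.round(s["q"],2),np.round(s["tool_pos"],4))
for c in("side","top"):
    S=viewer.snapshot(c); P=cloud(S); x,y,h=P[...,0],P[...,1],P[...,2]
    for lo,hi in((.168,.185),(.13,.168)):
        m=(np.hypot(x-.474,y+.271)<.025)&(h>lo)&(h<hi)
        if m.sum(): print(c,lo,m.sum(),np.round(P[m].min(0),4),np.round(P[m].max(0),4))
    if c=="side": cv2.imwrite("pics/d.png",cv2.resize(S["color"][180:300,300:420,::-1],None,fx=5,fy=5,interpolation=3))
```

```text
[ 0.26  0.6   0.27  1.82 -0.22  0.76 -0.02] [ 0.4742 -0.2655  0.2082]
side 0.168 26 [ 0.4665 -0.2811  0.1691] [ 0.4824 -0.2657  0.1777]
side 0.13 50 [ 0.4648 -0.2821  0.1308] [ 0.4779 -0.2693  0.1676]
```

View pics/d.png

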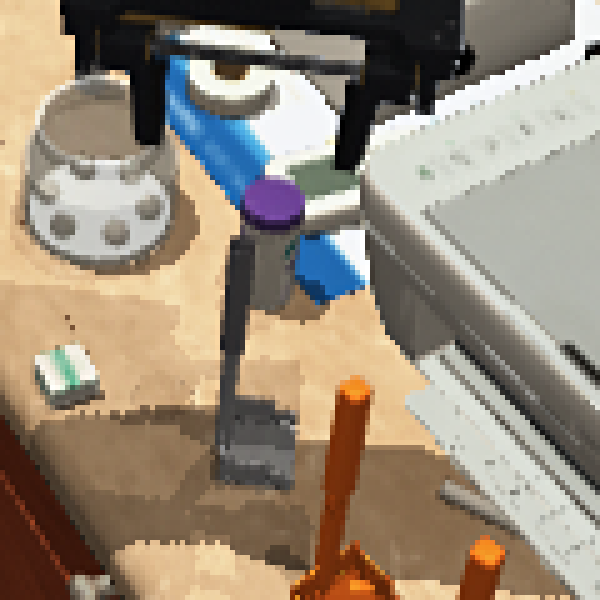

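Run:
```python
from h import *
chain([[((.475,-.272,.121),tool(-39))]]); print(r.get_state()["tool_pos"])
```

```text
call 0
  rot [-0.0, -0.0, 0.002] travel [-0.028, 0.019, 0.593] min rows 1.4 
[ 0.47538148 -0.26698243  0.20999159]
```

>>> {"name": "play_rows", "arguments": {
  "commands": [
    {"delta_rot": [0, 0, 0], "travel": [-0.03, 0.024, 0.3], "gripper": 1},
    {"delta_rot": [0, 0, 0], "travel": [-0.03, 0.024, 0.59], "gripper": 1},
    {"delta_rot": [0, 0, 0], "travel": [-0.03, 0.024, 0.59], "gripper": 1},
    {"delta_rot": [0, 0, 0], "travel": [-0.03, 0.024, 0.59], "gripper": 1}
  ]
}}

```text
clock: 6.45
tool_pos: [0.4759, -0.2744, 0.1229]
eef_rot: [0.902, 0.433, 0.001, 0.001]
contact_force: [-0.0, -0.2, -0.2]
opening: 0.999
```

>>> {"name": "play_rows", "arguments": {
  "commands": [
    {"delta_rot": [0, 0, 0], "travel": [0, 0, 0], "gripper": -0.4},
    {"delta_rot": [0, 0, 0], "travel": [0, 0, 0], "gripper": -0.6},
    {"delta_rot": [0, 0, 0], "travel": [0, 0, 0], "gripper": -1},
    {"delta_rot": [0, 0, 0], "travel": [0, 0, 0], "gripper": -1},
    {"delta_rot": [0, 0, 0], "travel": [0, 0, 0], "gripper": -1},
    {"delta_rot": [0, 0, 0], "travel": [0, 0, 0], "gripper": -1},
    {"delta_rot": [0, 0, 0], "travel": [0, 0, 0], "gripper": -1},
    {"delta_rot": [0, 0, 0], "travel": [0, 0, 0], "gripper": -1}
  ],
  "force": 45
}}

```text
clock: 7.45
tool_pos: [0.4745, -0.2739, 0.1211]
eef_rot: [0.902, 0.432, -0.0, -0.0]
contact_force: [0.0, -0.0, -1.1]
opening: 0.154
```

Run:
```python
from h import *
a=np.radians(50); o=np.array([.5055+.002*np.cos(a),-.065+.002*np.sin(a)])
p0,T0=scoop((.49,-.285,.12),-39)
p1=scoop((*o,.12),0,0)[0]; 
p2,T2=scoop((*o,.12),50); p3,T3=scoop((*o,.092),50)
mid=(.49,-.19,.245)
chain([[((.4745,-.273,.245),tool(-39))],[(mid,tool(5))],[(p2,T2)],[(p3,T3)]]); print(p2)
```

```text
call 0
  rot [-0.0, -0.0, 0.001] travel [0.005, -0.004, -0.826] min rows 2.0 
call 1
  rot [-0.0, -0.0, -0.244] travel [0.495, -0.267, 0.0] min rows 4.1 
call 2
  rot [-0.0, -0.0, -0.25] travel [0.732, 0.085, 0.027] min rows 4.2 
call 3
  rot [0.0, -0.0, -0.0] travel [-0.0, -0.0, 0.187] min rows 0.4 
[ 0.49328704 -0.07955484  0.241     ]
```

>>> {"name": "play_rows", "arguments": {
  "commands": [
    {"delta_rot": [0, 0, 0], "travel": [0, 0, -0.4], "gripper": -1},
    {"delta_rot": [0, 0, 0], "travel": [0, 0, -0.83], "gripper": -1},
    {"delta_rot": [0, 0, 0], "travel": [0, 0, -0.83], "gripper": -1}
  ]
}}

```text
clock: 7.82
tool_pos: [0.4771, -0.2759, 0.25]
eef_rot: [0.902, 0.432, 0.003, 0.004]
contact_force: [-0.0, -0.7, -1.0]
opening: 0.155
```

>>> {"name": "play_rows", "arguments": {
  "commands": [
    {"delta_rot": [0, 0, -0.06], "travel": [0.12, -0.06, 0], "gripper": -1},
    {"delta_rot": [0, 0, -0.12], "travel": [0.24, -0.13, 0], "gripper": -1},
    {"delta_rot": [0, 0, -0.18], "travel": [0.37, -0.2, 0], "gripper": -1},
    {"delta_rot": [0, 0, -0.244], "travel": [0.495, -0.267, 0], "gripper": -1},
    {"delta_rot": [0, 0, -0.244], "travel": [0.495, -0.267, 0], "gripper": -1}
  ]
}}

```text
clock: 8.45
tool_pos: [0.4894, -0.1888, 0.2444]
eef_rot: [0.674, 0.739, 0.0, -0.002]
contact_force: [-0.7, -0.5, -0.6]
opening: 0.154
```

>>> {"name": "play_rows", "arguments": {
  "commands": [
    {"delta_rot": [0, 0, -0.06], "travel": [0.18, 0.02, 0], "gripper": -1},
    {"delta_rot": [0, 0, -0.12], "travel": [0.36, 0.04, 0], "gripper": -1},
    {"delta_rot": [0, 0, -0.18], "travel": [0.55, 0.06, 0], "gripper": -1},
    {"delta_rot": [0, 0, -0.25], "travel": [0.732, 0.085, 0], "gripper": -1},
    {"delta_rot": [0, 0, -0.25], "travel": [0.732, 0.085, 0], "gripper": -1},
    {"delta_rot": [0, 0, -0.25], "travel": [0.732, 0.085, 0], "gripper": -1}
  ]
}}

```text
clock: 9.2
tool_pos: [0.4923, -0.0824, 0.2452]
eef_rot: [0.343, 0.939, -0.001, -0.0]
contact_force: [0.5, -0.1, -1.3]
opening: 0.156
```

Run:
```python
from h import *
o,S,s=scoopnow(); print(np.round(o,4),np.degrees(np.arctan2(S[1,0],S[0,0])),np.round(S[:,2],3),s["tool_pos"],np.round(s["q"],2))
for c in("side","top"):
    V=viewer.snapshot(c); save(V,c+"2")
    for n in("scoop","scoop_lip","jar_mouth"):
        print(c,n,[(round(k["conf"],2),np.round(k["at"],1)) for k in viewer.pinpoint(c,n)[:4]])
    for p in(o,o+S@[.022,0,0],(.5055,-.065,.085)): print("exp",np.round(pix(V,p),1))
    u,v=map(int,pix(V,(.5055,-.065,.1))); cv2.imwrite(f"pics/e{c}.png",cv2.resize(V["color"][v-35:v+35,u-35:u+35,::-1],(400,400),interpolation=3))
cv2.imwrite("pics/e.png",np.hstack([cv2.imread("pics/eside.png"),cv2.imread("pics/etop.png")]))
```

```text
[ 0.5057 -0.0665  0.1242] 49.83613990172673 [0.001 0.001 1.   ] [ 0.49225444 -0.08244827  0.24522686] [ 0.17  0.47 -0.15  1.89  0.1   0.79  0.84]
side scoop [(0.66, array([396.6, 331.7])), (0.62, array([321. , 193.8])), (0.56, array([370.8, 299. ]))]
side scoop_lip [(0.85, array([398.8, 340. ])), (0.7, array([376.6, 306.5])), (0.62, array([324.1, 191.6]))]
side jar_mouth [(0.91, array([318.5, 203.8]))]
exp [320.  194.7]
exp [321.2 190.4]
exp [319.4 203.7]
top scoop [(0.6, array([450.6, 210.8])), (0.52, array([421.5, 208.7])), (0.41, array([352.8, 185.8]))]
top scoop_lip [(0.57, array([455.1, 208.2])), (0.48, array([424.2, 211.4]))]
top jar_mouth []
exp [323.3 201.8]
exp [318.  197.5]
exp [323.  202.6]
```

View pics/e.png

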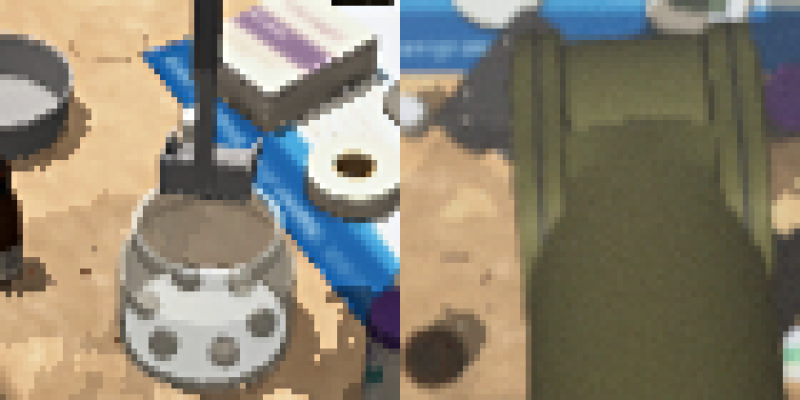

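>>> {"name": "play_rows", "arguments": {
  "commands": [
    {"delta_rot": [0, 0, 0], "travel": [0.008, 0.02, 0], "gripper": -1},
    {"delta_rot": [0, 0, 0], "travel": [0.008, 0.02, 0.2], "gripper": -1},
    {"delta_rot": [0, 0, 0], "travel": [0.008, 0.02, 0.4], "gripper": -1},
    {"delta_rot": [0, 0, 0], "travel": [0.008, 0.02, 0.5], "gripper": -1},
    {"delta_rot": [0, 0, 0], "travel": [0.008, 0.02, 0.58], "gripper": -1},
    {"delta_rot": [0, 0, 0], "travel": [0.008, 0.02, 0.64], "gripper": -1},
    {"delta_rot": [0, 0, 0], "travel": [0.008, 0.02, 0.69], "gripper": -1},
    {"delta_rot": [0, 0, 0], "travel": [0.008, 0.02, 0.72], "gripper": -1}
  ]
}}

```text
clock: 10.6
tool_pos: [0.4949, -0.0799, 0.1399]
eef_rot: [0.342, 0.94, -0.001, 0.002]
contact_force: [-6.6, -8.0, 41.7]
opening: 0.153
```

Run:
```python
from h import *
o,S,s=scoopnow(); print(np.round(o,4),np.round(S[:,2],3),s["contact_force"],s["moment"])
V=viewer.snapshot("side"); save(V,"s3")
u,v=map(int,pix(V,(.5055,-.065,.05))); cv2.imwrite("pics/f.png",cv2.resize(V["color"][v-35:v+35,u-35:u+35,::-1],(560,560),interpolation=3))
```

```text
[ 0.5088 -0.0642  0.0189] [-0.003  0.003  1.   ] [-6.60994444 -7.98480815 41.7364444 ] [-1.500607    1.68179811  0.08096755]
```

View pics/f.png

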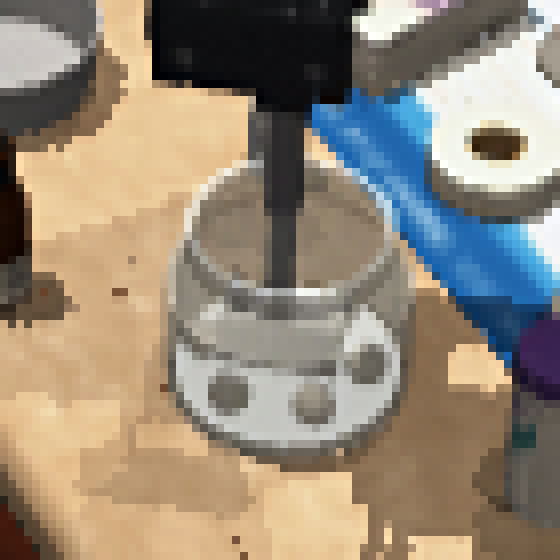

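The level entry landed on balls, giving 42 N up with the underside at 19 mm. I'll lift out and go in nose-down, which takes less floor length.

```bash
cat >> h.py <<'E'
JC=np.array([.5055,-.065])
def lip(x,z,tilt=0,az=50,c=JC,g=(-.021,0,.121)):
    """TCP pose with the lip at distance x (m) from c along az, height z"""
    a=np.radians(az); T=tool(az,tilt); M=T.as_matrix()
    l=np.array([c[0]+x*np.cos(a),c[1]+x*np.sin(a),z])
    return scoop(l-M[:,1]*.022,az,tilt,g)
def lipnow(c=JC,g=(-.021,0,.121)):
    o,S,s=scoopnow(g); l=o+S@[.022,0,0]; h=S[:2,0]/np.hypot(*S[:2,0]); d=l[:2]-c
    print("lip x %.1f y %.1f z %.1f mm tilt %.1f az %.1f F %s op %.3f"%(1e3*d@h,1e3*(d@[-h[1],h[0]]),1e3*l[2],np.degrees(np.arcsin(-S[2,0])),np.degrees(np.arctan2(h[1],h[0])),np.round(s["contact_force"],1),s["opening"]))
E
python3 - <<'E'
from h import *
lipnow()
chain([[lip(.022,.095)],[lip(.017,.095,25)],[lip(.017,.012,25)]])
E
```

```text
lip x 24.4 y -2.3 z 18.9 mm tilt 0.0 az 50.0 F [-4.  -4.2 21.1] op 0.150
call 0
  rot [-0.0, 0.002, -0.0] travel [0.009, -0.017, -0.507] min rows 1.2 
call 1
  rot [0.139, -0.0, 0.0] travel [0.0, 0.334, -0.046] min rows 2.3 
call 2
  rot [-0.0, -0.0, 0.0] travel [-0.001, 0.235, 0.501] min rows 1.3
```

>>> {"name": "play_rows", "arguments": {
  "commands": [
    {"delta_rot": [0, 0, 0], "travel": [0.009, -0.017, -0.25], "gripper": -1},
    {"delta_rot": [0, 0, 0], "travel": [0.009, -0.017, -0.53], "gripper": -1},
    {"delta_rot": [0, 0, 0], "travel": [0.009, -0.017, -0.53], "gripper": -1},
    {"delta_rot": [0, 0, 0], "travel": [0.009, -0.017, -0.53], "gripper": -1}
  ]
}}

```text
clock: 11.15
tool_pos: [0.4906, -0.0785, 0.2167]
eef_rot: [0.341, 0.94, -0.0, -0.0]
contact_force: [-1.3, 0.6, -1.7]
opening: 0.152
```

>>> {"name": "play_rows", "arguments": {
  "commands": [
    {"delta_rot": [0.05, 0, 0], "travel": [0, 0.12, -0.02], "gripper": -1},
    {"delta_rot": [0.1, 0, 0], "travel": [0, 0.24, -0.04], "gripper": -1},
    {"delta_rot": [0.139, 0, 0], "travel": [0, 0.334, -0.046], "gripper": -1},
    {"delta_rot": [0.139, 0, 0], "travel": [0, 0.334, -0.046], "gripper": -1},
    {"delta_rot": [0.139, 0, 0], "travel": [0, 0.334, -0.046], "gripper": -1}
  ]
}}

```text
clock: 11.78
tool_pos: [0.5221, -0.041, 0.223]
eef_rot: [0.333, 0.918, -0.204, -0.075]
contact_force: [-0.1, -0.3, -1.7]
opening: 0.156
```

Run:
```python
from h import *
lipnow(); V=viewer.snapshot("side"); lipnow(); save(V,"s4")
P=cloud(V)
print([(round(k["conf"],2),np.round(k["at"],1)) for k in viewer.pinpoint("side","scoop_lip")[:4]])
o,S,s=scoopnow(); print("exp lip",np.round(pix(V,o+S@[.022,0,0]),1), np.round(s["q"],2))
chain([[lip(.017,.03,25)],[lip(.017,.008,25)]])
u,v=map(int,pix(V,(.5055,-.065,.06))); cv2.imwrite("pics/g.png",cv2.resize(V["color"][v-40:v+30,u-35:u+35,::-1],(560,560),interpolation=3))
```

```text
lip x 16.6 y 2.8 z 95.2 mm tilt 25.1 az 50.1 F [-0.1 -0.3 -1.7] op 0.156
lip x 16.0 y 2.4 z 95.9 mm tilt 25.1 az 50.0 F [-0.1  0.1 -0.3] op 0.153
[(0.85, array([377.3, 309.9])), (0.66, array([404.7, 335. ])), (0.59, array([320.9, 195.1])), (0.55, array([278.8, 152.4]))]
exp lip [319.8 197.8] [-0.2   0.7   0.02  1.59  0.28  1.21  0.54]
call 0
  rot [-0.0, -0.0, -0.0] travel [-0.014, 0.193, 0.398] min rows 1.1 
call 1
  rot [-0.0, -0.0, -0.0] travel [-0.0, 0.062, 0.133] min rows 0.4
```

View pics/g.png

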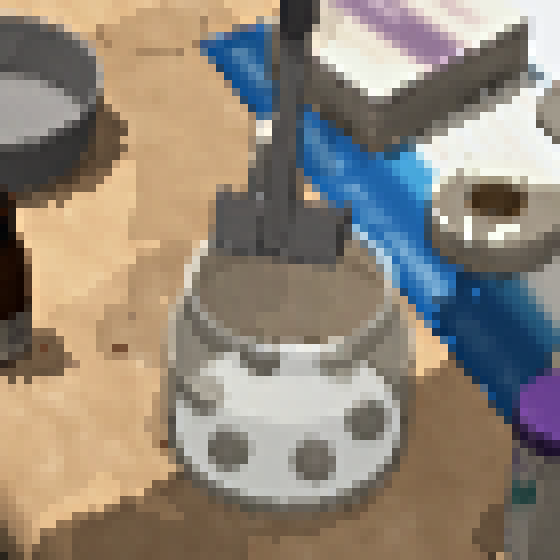

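>>> {"name": "play_rows", "arguments": {
  "commands": [
    {"delta_rot": [0, 0, 0], "travel": [-0.016, 0.06, 0.13], "gripper": -1},
    {"delta_rot": [0, 0, 0], "travel": [-0.016, 0.13, 0.26], "gripper": -1},
    {"delta_rot": [0, 0, 0], "travel": [-0.016, 0.193, 0.39], "gripper": -1},
    {"delta_rot": [0, 0, 0], "travel": [-0.016, 0.193, 0.398], "gripper": -1}
  ]
}}

```text
clock: 12.38
tool_pos: [0.5241, -0.0423, 0.1573]
eef_rot: [0.333, 0.917, -0.204, -0.075]
contact_force: [0.2, -0.2, -0.8]
opening: 0.157
```

Run:
```python
from h import *
lipnow(); V=viewer.snapshot("side"); lipnow()
u,v=map(int,pix(V,(.5055,-.065,.06)))
for a,b in[(262,360),(330,360),(200,390),(370,418),(228,448),(315,460)]:
    d=pt(V,u-35+a/8-.5,v-40+b/8-.5,z=.014)[:2]-JC; t=np.radians(50)
    print("ball x %.0f y %.0f"%(1e3*d@[np.cos(t),np.sin(t)],1e3*d@[-np.sin(t),np.cos(t)]))
chain([[lip(.017,.01,25),lip(.017,.006,25)]])
```

```text
lip x 16.9 y 0.6 z 29.5 mm tilt 25.1 az 50.1 F [ 0.2 -0.2 -0.8] op 0.157
lip x 17.5 y -0.1 z 30.2 mm tilt 25.1 az 50.0 F [-0.4 -0.3 -0.9] op 0.155
ball x 26 y 15
ball x 32 y -14
ball x 3 y 37
ball x 1 y -36
ball x -28 y 18
ball x -28 y -18
call 0
  rot [-0.0, -0.0, 0.0] travel [0.001, 0.053, 0.124] min rows 0.3 
  rot [-0.0, -0.0, 0.0] travel [0.001, 0.064, 0.148] min rows 0.4
```

>>> {"name": "play_rows", "arguments": {
  "commands": [
    {"delta_rot": [0, 0, 0], "travel": [0, 0.015, 0.06], "gripper": -1},
    {"delta_rot": [0, 0, 0], "travel": [0, 0.041, 0.12], "gripper": -1},
    {"delta_rot": [0, 0, 0], "travel": [0, 0.05, 0.145], "gripper": -1},
    {"delta_rot": [0, 0, 0], "travel": [0, 0.052, 0.154], "gripper": -1},
    {"delta_rot": [0, 0, 0], "travel": [0, 0.052, 0.154], "gripper": -1}
  ]
}}

```text
clock: 13.05
tool_pos: [0.524, -0.0429, 0.1335]
eef_rot: [0.333, 0.918, -0.204, -0.074]
contact_force: [-0.2, -0.7, -1.1]
opening: 0.157
```

Run:
```python
from h import *
lipnow()
z=.0055
chain([[lip(.020,z,25),lip(.024,z,25),lip(.028,z,20),lip(.031,z,14),lip(.033,z,8),lip(.034,z,3)]])
```

```text
lip x 16.6 y -0.0 z 5.7 mm tilt 25.0 az 50.1 F [-0.2 -0.7 -1.1] op 0.157
call 0
  rot [-0.0, 0.0, 0.001] travel [-0.001, 0.021, -0.008] min rows 0.1 
  rot [-0.0, 0.0, 0.001] travel [-0.001, 0.045, -0.02] min rows 0.1 
  rot [-0.028, 0.0, 0.001] travel [-0.001, -0.0, -0.003] min rows 0.5 
  rot [-0.061, 0.0, 0.001] travel [-0.0, -0.061, 0.03] min rows 1.0 
  rot [-0.095, 0.0, 0.001] travel [-0.0, -0.124, 0.074] min rows 1.6 
  rot [-0.122, 0.0, 0.001] travel [0.0, -0.176, 0.118] min rows 2.1
```

>>> {"name": "play_rows", "arguments": {
  "commands": [
    {"delta_rot": [0, 0, 0], "travel": [0, 0.003, 0.006], "gripper": -1},
    {"delta_rot": [0, 0, 0], "travel": [0, 0.005, 0.011], "gripper": -1},
    {"delta_rot": [0, 0, 0], "travel": [0, 0.005, 0.011], "gripper": -1}
  ]
}}

```text
clock: 13.42
tool_pos: [0.5241, -0.0428, 0.132]
eef_rot: [0.333, 0.918, -0.204, -0.074]
contact_force: [-0.0, 1.2, 1.5]
opening: 0.155
```

>>> {"name": "play_rows", "arguments": {
  "commands": [
    {"delta_rot": [0, 0, 0], "travel": [0, 0.021, -0.01], "gripper": -1},
    {"delta_rot": [0, 0, 0], "travel": [0, 0.045, -0.021], "gripper": -1},
    {"delta_rot": [-0.028, 0, 0], "travel": [0, 0, -0.005], "gripper": -1},
    {"delta_rot": [-0.061, 0, 0], "travel": [0, -0.061, 0.028], "gripper": -1},
    {"delta_rot": [-0.061, 0, 0], "travel": [0, -0.061, 0.028], "gripper": -1}
  ]
}}

```text
clock: 14.05
tool_pos: [0.5158, -0.0537, 0.1326]
eef_rot: [0.341, 0.932, -0.116, -0.042]
contact_force: [0.1, 0.4, -1.2]
opening: 0.153
```

Run:
```python
from h import *
lipnow()
z=.0045
chain([[lip(.033,z,9),lip(.034,z,4),lip(.035,z,1),lip(.037,z,1),lip(.039,z,1)]])
V=viewer.snapshot("side"); u,v=map(int,pix(V,(.5055,-.065,.04))); cv2.imwrite("pics/h.png",cv2.resize(V["color"][v-35:v+35,u-35:u+35,::-1],(560,560),interpolation=3))
```

```text
lip x 27.4 y -0.7 z 4.8 mm tilt 14.1 az 49.9 F [ 0.1  0.4 -1.2] op 0.153
call 0
  rot [-0.029, 0.0, -0.001] travel [0.004, -0.034, 0.022] min rows 0.5 
  rot [-0.056, 0.0, -0.001] travel [0.004, -0.094, 0.054] min rows 0.9 
  rot [-0.073, 0.0, -0.001] travel [0.004, -0.126, 0.076] min rows 1.2 
  rot [-0.073, 0.0, -0.001] travel [0.004, -0.113, 0.072] min rows 1.2 
  rot [-0.073, 0.0, -0.001] travel [0.004, -0.1, 0.069] min rows 1.2
```

View pics/h.png

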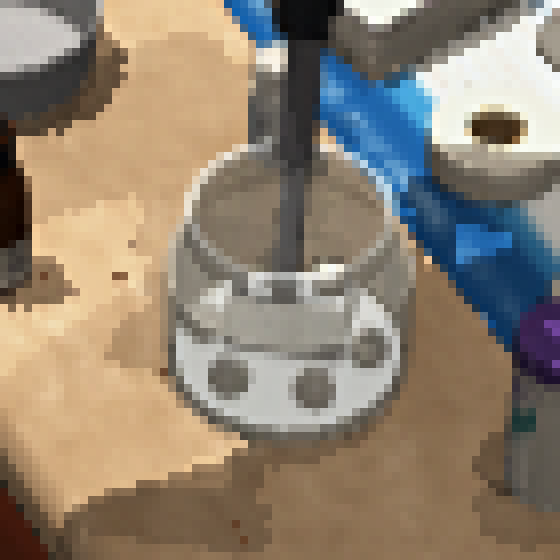

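>>> {"name": "play_rows", "arguments": {
  "commands": [
    {"delta_rot": [-0.029, 0, 0], "travel": [0.004, -0.034, 0.022], "gripper": -1},
    {"delta_rot": [-0.056, 0, 0], "travel": [0.004, -0.094, 0.054], "gripper": -1},
    {"delta_rot": [-0.073, 0, 0], "travel": [0.004, -0.126, 0.076], "gripper": -1},
    {"delta_rot": [-0.073, 0, 0], "travel": [0.004, -0.113, 0.072], "gripper": -1},
    {"delta_rot": [-0.073, 0, 0], "travel": [0.004, -0.1, 0.069], "gripper": -1},
    {"delta_rot": [-0.073, 0, 0], "travel": [0.004, -0.1, 0.069], "gripper": -1}
  ]
}}

```text
clock: 14.85
tool_pos: [0.5051, -0.0654, 0.1269]
eef_rot: [0.341, 0.94, -0.01, -0.003]
contact_force: [-6.1, -6.8, 22.2]
opening: 0.156
```

Run:
```python
from h import *
lipnow()
z=.005
chain([[lip(.040,z,1),lip(.041,z,1)]])
```

```text
lip x 39.8 y 0.0 z 5.0 mm tilt 1.2 az 50.1 F [-6.1 -6.8 22.2] op 0.156
call 0
  rot [-0.001, 0.0, 0.001] travel [-0.0, -0.002, 0.001] min rows 0.0 
  rot [-0.001, 0.0, 0.001] travel [-0.001, 0.005, 0.001] min rows 0.0
```

Run:
```python
from h import *
lipnow()
chain([[lip(.0395,.008,-3),lip(.0395,.011,-7),lip(.039,.0145,-11),lip(.038,.019,-16)]])
```

```text
lip x 39.8 y 0.0 z 5.0 mm tilt 1.2 az 50.1 F [-6.1 -6.8 22.2] op 0.156
call 0
  rot [-0.023, 0.0, 0.001] travel [-0.0, -0.061, 0.003] min rows 0.4 
  rot [-0.046, 0.0, 0.001] travel [-0.0, -0.115, 0.009] min rows 0.8 
  rot [-0.068, 0.0, 0.001] travel [-0.0, -0.171, 0.016] min rows 1.1 
  rot [-0.096, -0.0, 0.001] travel [-0.0, -0.24, 0.028] min rows 1.6
```

>>> {"name": "play_rows", "arguments": {
  "commands": [
    {"delta_rot": [-0.012, 0, 0], "travel": [0, -0.03, 0.001], "gripper": -1},
    {"delta_rot": [-0.023, 0, 0], "travel": [0, -0.061, 0.003], "gripper": -1},
    {"delta_rot": [-0.035, 0, 0], "travel": [0, -0.088, 0.006], "gripper": -1},
    {"delta_rot": [-0.046, 0, 0], "travel": [0, -0.115, 0.009], "gripper": -1},
    {"delta_rot": [-0.068, 0, 0], "travel": [0, -0.171, 0.014], "gripper": -1},
    {"delta_rot": [-0.096, 0, 0], "travel": [0, -0.24, 0.024], "gripper": -1},
    {"delta_rot": [-0.096, 0, 0], "travel": [0, -0.24, 0.024], "gripper": -1}
  ]
}}

```text
clock: 15.72
tool_pos: [0.4821, -0.0938, 0.1215]
eef_rot: [0.34, 0.93, 0.134, 0.048]
contact_force: [0.5, 1.3, -1.6]
opening: 0.149
```

Run:
```python
from h import *
lipnow()
chain([[lip(.036,.032,-16),lip(.034,.048,-16),lip(.030,.056,-16),lip(.027,.062,-16),lip(.027,.08,-16),lip(.027,.1,-17),lip(.025,.125,-18)]])
V=viewer.snapshot("side"); u,v=map(int,pix(V,(.5055,-.065,.04))); cv2.imwrite("pics/i.png",cv2.resize(V["color"][v-35:v+35,u-35:u+35,::-1],(560,560),interpolation=3))
```

```text
lip x 38.2 y -0.4 z 17.4 mm tilt -16.3 az 49.8 F [ 0.5  1.3 -1.6] op 0.149
call 0
  rot [0.002, -0.0, -0.001] travel [0.004, 0.018, -0.099] min rows 0.2 
  rot [0.002, -0.0, -0.001] travel [0.004, 0.035, -0.205] min rows 0.5 
  rot [0.002, -0.0, -0.001] travel [0.004, 0.025, -0.264] min rows 0.6 
  rot [0.002, -0.0, -0.001] travel [0.004, 0.017, -0.308] min rows 0.7 
  rot [0.002, -0.0, -0.001] travel [0.004, 0.05, -0.423] min rows 1.0 
  rot [-0.004, -0.0, -0.001] travel [0.005, 0.074, -0.546] min rows 1.3 
  rot [-0.009, -0.0, -0.001] travel [0.005, 0.094, -0.704] min rows 1.7
```

View pics/i.png

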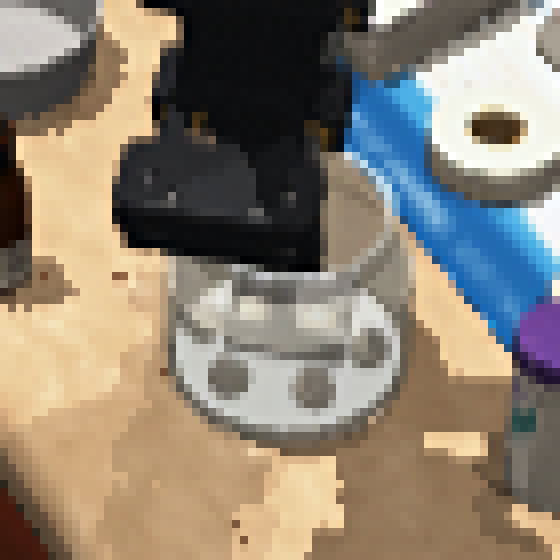

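>>> {"name": "play_rows", "arguments": {
  "commands": [
    {"delta_rot": [0, 0, 0], "travel": [0.002, 0.009, -0.04], "gripper": -1},
    {"delta_rot": [0, 0, 0], "travel": [0.004, 0.018, -0.099], "gripper": -1},
    {"delta_rot": [0, 0, 0], "travel": [0.004, 0.027, -0.155], "gripper": -1},
    {"delta_rot": [0, 0, 0], "travel": [0.004, 0.035, -0.205], "gripper": -1},
    {"delta_rot": [0, 0, 0], "travel": [0.004, 0.03, -0.24], "gripper": -1},
    {"delta_rot": [0, 0, 0], "travel": [0.004, 0.025, -0.264], "gripper": -1},
    {"delta_rot": [0, 0, 0], "travel": [0.004, 0.017, -0.3], "gripper": -1},
    {"delta_rot": [0, 0, 0], "travel": [0.004, 0.017, -0.308], "gripper": -1},
    {"delta_rot": [0, 0, 0], "travel": [0.004, 0.017, -0.308], "gripper": -1}
  ]
}}

```text
clock: 16.9
tool_pos: [0.4756, -0.0988, 0.1674]
eef_rot: [0.337, 0.93, 0.134, 0.049]
contact_force: [-0.7, -0.2, -1.8]
opening: 0.152
```

Run:
```python
from h import *
lipnow()
chain([[lip(.026,.08,-16),lip(.026,.1,-17),lip(.025,.125,-18),lip(.023,.15,-20)]])
```

```text
lip x 30.3 y 1.2 z 63.4 mm tilt -16.4 az 50.1 F [-0.7 -0.2 -1.8] op 0.152
call 0
  rot [0.002, -0.0, 0.001] travel [-0.007, 0.009, -0.116] min rows 0.3 
  rot [-0.003, -0.0, 0.001] travel [-0.007, 0.033, -0.239] min rows 0.6 
  rot [-0.009, -0.0, 0.001] travel [-0.007, 0.059, -0.395] min rows 1.0 
  rot [-0.02, -0.0, 0.001] travel [-0.007, 0.066, -0.548] min rows 1.3
```

>>> {"name": "play_rows", "arguments": {
  "commands": [
    {"delta_rot": [0, 0, 0], "travel": [-0.004, -0.015, -0.005], "gripper": -1},
    {"delta_rot": [0, 0, 0], "travel": [-0.007, -0.028, -0.01], "gripper": -1},
    {"delta_rot": [0, 0, 0], "travel": [-0.007, -0.02, -0.05], "gripper": -1},
    {"delta_rot": [0, 0, 0], "travel": [-0.007, 0.009, -0.116], "gripper": -1},
    {"delta_rot": [0, 0, 0], "travel": [-0.007, 0.02, -0.18], "gripper": -1},
    {"delta_rot": [0, 0, 0], "travel": [-0.007, 0.033, -0.239], "gripper": -1},
    {"delta_rot": [-0.005, 0, 0], "travel": [-0.007, 0.046, -0.32], "gripper": -1},
    {"delta_rot": [-0.009, 0, 0], "travel": [-0.007, 0.059, -0.395], "gripper": -1},
    {"delta_rot": [-0.02, 0, 0], "travel": [-0.007, 0.066, -0.5], "gripper": -1},
    {"delta_rot": [-0.02, 0, 0], "travel": [-0.007, 0.066, -0.548], "gripper": -1}
  ]
}}

```text
clock: 18.15
tool_pos: [0.4674, -0.1109, 0.2496]
eef_rot: [0.337, 0.926, 0.163, 0.059]
contact_force: [0.4, 0.1, -0.8]
opening: 0.157
```

Run:
```python
from h import *
lipnow()
o,S,s=scoopnow()
out=[]
for c in("side","top"):
    V=viewer.snapshot(c)
    print(c,"balls",[(round(k["conf"],2),np.round(k["at"]).tolist()) for k in viewer.pinpoint(c,"ball0_center")], "scoop at",np.round(pix(V,o)))
    u,v=map(int,pix(V,(.5055,-.065,.09))); out.append(cv2.resize(V["color"][v-45:v+35,u-40:u+40,::-1],(400,400),interpolation=3))
cv2.imwrite("pics/j.png",np.hstack(out))
```

```text
lip x 22.1 y -0.3 z 150.6 mm tilt -20.0 az 50.0 F [ 0.4  0.1 -0.8] op 0.157
side balls [] scoop at [320. 190.]
top balls [] scoop at [322. 201.]
```

View pics/j.png

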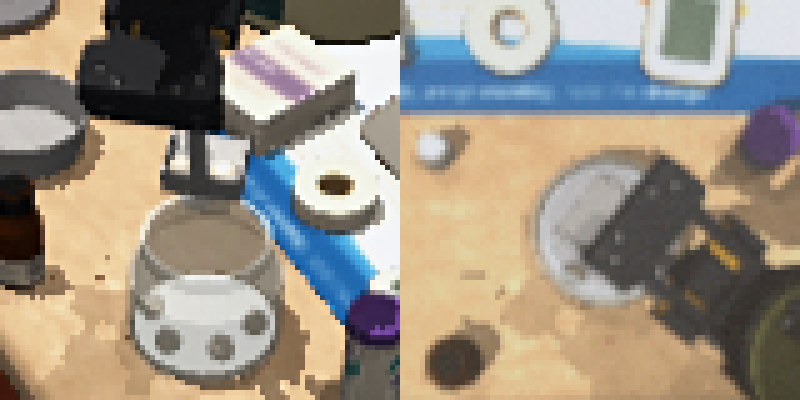

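The two balls sit in the scoop either side of the stem, about (180,155) and (235,155) in the left crop. Four remain in the jar, so I'll carry these to the dish.

```bash
cat > carry.py <<'E'
from h import *
DC=np.array([.4825,.170])
lipnow()
a=np.radians(50); A=np.r_[JC+.022*np.array([np.cos(a),np.sin(a)]),.150]; b=np.radians(95); B=np.r_[DC-.005*np.array([np.cos(b),np.sin(b)]),.14]
def at(s,t=-20):
    p=A+(B-A)*s; return lip(0,p[2],t,50+45*s,c=p[:2])
w=[.03,.1,.2,.3,.4,.47,.5]
chain([[at(s) for s in w],[at(.5+s) for s in w],[lip(-.005,.10,-20,95,DC),lip(-.005,.075,-18,95,DC),lip(-.005,.065,-15,95,DC)]])
E
python3 carry.py
```

```text
lip x 23.2 y 0.3 z 150.0 mm tilt -20.0 az 50.2 F [ 0.4 -0.1 -1. ] op 0.155
call 0
  rot [-0.0, 0.002, -0.006] travel [0.019, 0.018, 0.009] min rows 0.1 
  rot [-0.0, 0.008, -0.023] travel [0.066, 0.079, 0.036] min rows 0.4 
  rot [-0.0, 0.017, -0.046] travel [0.133, 0.17, 0.076] min rows 0.8 
  rot [-0.0, 0.025, -0.07] travel [0.201, 0.263, 0.117] min rows 1.3 
  rot [-0.0, 0.034, -0.093] travel [0.27, 0.359, 0.159] min rows 1.7 
  rot [-0.0, 0.04, -0.11] travel [0.318, 0.428, 0.189] min rows 2.0 
  rot [-0.0, 0.042, -0.117] travel [0.339, 0.459, 0.202] min rows 2.1 
call 1
  rot [-0.0, 0.003, -0.007] travel [0.007, 0.035, 0.015] min rows 0.1 
  rot [-0.0, 0.009, -0.023] travel [0.024, 0.12, 0.051] min rows 0.4 
  rot [-0.0, 0.017, -0.047] travel [0.047, 0.243, 0.102] min rows 0.8 
  rot [-0.0, 0.026, -0.07] travel [0.071, 0.369, 0.155] min rows 1.3 
  rot [-0.0, 0.035, -0.094] travel [0.096, 0.498, 0.209] min rows 1.7 
  rot [-0.0, 0.041, -0.11] travel [0.114, 0.59, 0.248] min rows 2.0 
  rot [-0.0, 0.043, -0.117] travel [0.122, 0.63, 0.264] min rows 2.1 
call 2
  rot [-0.0, -0.0, -0.0] travel [-0.0, -0.091, 0.251] min rows 0.6 
  rot [0.011, -0.0, -0.0] travel [-0.0, -0.12, 0.398] min rows 1.0 
  rot [0.027, -0.0, -0.0] travel [-0.0, -0.099, 0.448] min rows 1.1
```

>>> {"name": "play_rows", "arguments": {
  "commands": [
    {"delta_rot": [0, 0.002, -0.006], "travel": [0.019, 0.018, 0.009], "gripper": -1},
    {"delta_rot": [0, 0.008, -0.023], "travel": [0.066, 0.079, 0.036], "gripper": -1},
    {"delta_rot": [0, 0.017, -0.046], "travel": [0.133, 0.17, 0.076], "gripper": -1},
    {"delta_rot": [0, 0.025, -0.07], "travel": [0.201, 0.263, 0.117], "gripper": -1},
    {"delta_rot": [0, 0.034, -0.093], "travel": [0.27, 0.359, 0.159], "gripper": -1},
    {"delta_rot": [0, 0.04, -0.11], "travel": [0.318, 0.428, 0.189], "gripper": -1},
    {"delta_rot": [0, 0.042, -0.117], "travel": [0.339, 0.459, 0.202], "gripper": -1}
  ]
}}

```text
clock: 19.23
tool_pos: [0.4771, -0.0185, 0.2441]
eef_rot: [0.148, 0.974, 0.171, 0.027]
contact_force: [-0.1, -0.9, -0.7]
opening: 0.155
```

>>> {"name": "play_rows", "arguments": {
  "commands": [
    {"delta_rot": [0, 0.003, -0.007], "travel": [0.007, 0.035, 0.015], "gripper": -1},
    {"delta_rot": [0, 0.009, -0.023], "travel": [0.024, 0.12, 0.051], "gripper": -1},
    {"delta_rot": [0, 0.017, -0.047], "travel": [0.047, 0.243, 0.102], "gripper": -1},
    {"delta_rot": [0, 0.026, -0.07], "travel": [0.071, 0.369, 0.155], "gripper": -1},
    {"delta_rot": [0, 0.035, -0.094], "travel": [0.096, 0.498, 0.209], "gripper": -1},
    {"delta_rot": [0, 0.041, -0.11], "travel": [0.114, 0.59, 0.248], "gripper": -1},
    {"delta_rot": [0, 0.043, -0.117], "travel": [0.122, 0.63, 0.264], "gripper": -1},
    {"delta_rot": [0, 0.043, -0.117], "travel": [0.122, 0.63, 0.264], "gripper": -1}
  ]
}}

```text
clock: 20.23
tool_pos: [0.49, 0.0835, 0.239]
eef_rot: [-0.043, 0.984, 0.173, -0.008]
contact_force: [-0.3, -0.4, -2.2]
opening: 0.158
```

Run:
```python
from h import *
DC=np.array([.4825,.170]); lipnow(DC)
for c in("side","top"):
    V=viewer.snapshot(c); P=cloud(V); m=(np.hypot(P[...,0]-DC[0],P[...,1]-DC[1])<.07)&(P[...,2]>.028)&(P[...,2]<.045)
    print(c,m.sum(),np.round(P[m].min(0),3),np.round(P[m].max(0),3),np.round(r.get_state()["q"],2))
L=lambda x,z,t:lip(x,z,t,95,DC)
chain([[L(-.005,.12,-20),L(-.005,.095,-20),L(-.005,.075,-18),L(-.005,.065,-15)],[L(-.005,.055,-8),L(-.005,.047,0),L(-.005,.040,6),L(-.005,.034,12),L(-.005,.028,18),L(-.005,.024,24),L(-.005,.022,30)]])
```

```text
lip x -5.1 y 0.1 z 139.9 mm tilt -19.9 az 95.0 F [-0.3 -0.4 -2.2] op 0.158
side 113 [0.435 0.118 0.028] [0.533 0.22  0.04 ] [ 0.52  0.63 -0.88  1.9   0.19  0.76  1.28]
top 67 [0.434 0.128 0.029] [0.526 0.219 0.043] [ 0.52  0.63 -0.88  1.9   0.19  0.76  1.28]
call 0
  rot [-0.001, 0.0, -0.001] travel [-0.002, -0.039, 0.127] min rows 0.3 
  rot [-0.001, 0.0, -0.001] travel [-0.002, -0.096, 0.284] min rows 0.7 
  rot [0.011, 0.0, -0.001] travel [-0.002, -0.113, 0.4] min rows 1.0 
  rot [0.027, -0.0, -0.001] travel [-0.002, -0.092, 0.45] min rows 1.1 
call 1
  rot [0.039, 0.0, 0.0] travel [-0.0, 0.083, 0.035] min rows 0.7 
  rot [0.084, 0.0, 0.0] travel [-0.0, 0.187, 0.069] min rows 1.4 
  rot [0.117, 0.0, 0.0] travel [-0.0, 0.265, 0.112] min rows 2.0 
  rot [0.15, 0.0, 0.0] travel [-0.001, 0.343, 0.157] min rows 2.5 
  rot [0.184, 0.0, 0.0] travel [-0.001, 0.421, 0.212] min rows 3.1 
  rot [0.217, 0.0, 0.0] travel [-0.001, 0.5, 0.264] min rows 3.7 
  rot [0.25, 0.0, 0.0] travel [-0.001, 0.58, 0.311] min rows 4.2
```

>>> {"name": "play_rows", "arguments": {
  "commands": [
    {"delta_rot": [0, 0, 0], "travel": [0, -0.015, 0.05], "gripper": -1},
    {"delta_rot": [0, 0, 0], "travel": [0, -0.039, 0.127], "gripper": -1},
    {"delta_rot": [0, 0, 0], "travel": [0, -0.065, 0.21], "gripper": -1},
    {"delta_rot": [0, 0, 0], "travel": [0, -0.096, 0.284], "gripper": -1},
    {"delta_rot": [0.011, 0, 0], "travel": [0, -0.113, 0.36], "gripper": -1},
    {"delta_rot": [0.011, 0, 0], "travel": [0, -0.113, 0.4], "gripper": -1},
    {"delta_rot": [0.027, 0, 0], "travel": [0, -0.092, 0.45], "gripper": -1},
    {"delta_rot": [0.027, 0, 0], "travel": [0, -0.092, 0.45], "gripper": -1}
  ]
}}

```text
clock: 21.32
tool_pos: [0.4889, 0.0949, 0.171]
eef_rot: [-0.044, 0.99, 0.132, -0.006]
contact_force: [0.5, 1.0, -2.2]
opening: 0.152
```

>>> {"name": "play_rows", "arguments": {
  "commands": [
    {"delta_rot": [0.039, 0, 0], "travel": [0, 0.083, 0.035], "gripper": -1},
    {"delta_rot": [0.084, 0, 0], "travel": [0, 0.187, 0.069], "gripper": -1},
    {"delta_rot": [0.117, 0, 0], "travel": [0, 0.265, 0.112], "gripper": -1},
    {"delta_rot": [0.15, 0, 0], "travel": [0, 0.343, 0.157], "gripper": -1},
    {"delta_rot": [0.184, 0, 0], "travel": [0, 0.421, 0.212], "gripper": -1},
    {"delta_rot": [0.217, 0, 0], "travel": [0, 0.5, 0.264], "gripper": -1},
    {"delta_rot": [0.25, 0, 0], "travel": [0, 0.58, 0.311], "gripper": -1},
    {"delta_rot": [0.25, 0, 0], "travel": [0, 0.58, 0.311], "gripper": -1},
    {"delta_rot": [0.25, 0, 0], "travel": [0, 0.58, 0.311], "gripper": -1},
    {"delta_rot": [0.25, 0, 0], "travel": [0, 0.58, 0.311], "gripper": -1}
  ]
}}

```text
clock: 22.58
tool_pos: [0.4814, 0.1872, 0.1491]
eef_rot: [-0.04, 0.965, -0.258, 0.011]
contact_force: [-0.3, -1.5, -0.9]
opening: 0.155
```

```bash
cat > look.py <<'E'
from h import *
import sys
DC=np.array([.4825,.170]); lipnow(DC)
V=viewer.snapshot("side"); save(V,sys.argv[1])
print([(round(k["conf"],2),np.round(k["at"]).tolist(),np.round(pt(V,*k["at"],z=.013),3).tolist()) for k in viewer.pinpoint("side","ball0_center")])
# dish floor content: bright points above dish floor
P=cloud(V); d=np.hypot(P[...,0]-DC[0],P[...,1]-DC[1]); m=(d<.036)&(P[...,2]>.012)&(P[...,2]<.03); print("raised in dish",m.sum())
u,v=map(int,pix(V,(*DC,.02))); cv2.imwrite(f"pics/{sys.argv[1]}c.png",cv2.resize(V["color"][v-35:v+35,u-35:u+45,::-1],(640,560),interpolation=3))
E
python3 look.py k
```

```text
lip x -5.8 y -0.4 z 22.7 mm tilt 29.9 az 94.8 F [-0.3 -1.5 -0.9] op 0.155
[]
raised in dish 19
```

View pics/kc.png

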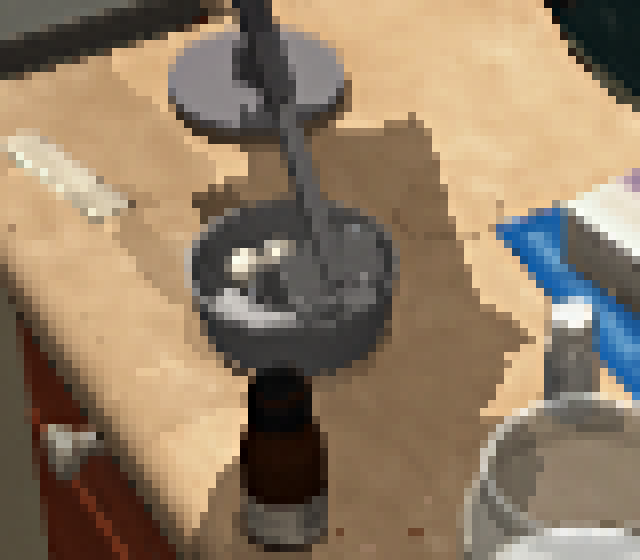

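Run:
```python
from h import *
DC=np.array([.4825,.170])
L=lambda x,z,t:lip(x,z,t,95,DC)
up=[L(-.005,.035,30),L(-.007,.06,28),L(-.010,.09,20),L(-.015,.12,10),L(-.02,.13,0)]
q=np.array([.469,-.28,.251])
mv=lambda p,a:[((*p,),tool(a))]
chain([up,mv((.485,.0,.251),75),mv((.485,-.13,.251),40),mv((.469,-.28,.251),5),mv((.469,-.28,.13),0)])
```

```text
call 0
  rot [0.001, -0.0, -0.001] travel [0.003, -0.038, -0.072] min rows 0.2 
  rot [-0.011, -0.0, -0.001] travel [0.002, -0.16, -0.2] min rows 0.6 
  rot [-0.055, -0.0, -0.001] travel [0.002, -0.385, -0.312] min rows 1.2 
  rot [-0.111, -0.0, -0.001] travel [0.001, -0.637, -0.384] min rows 1.9 
  rot [-0.166, -0.0, -0.001] travel [0.001, -0.805, -0.321] min rows 2.8 
call 1
  rot [-0.0, -0.0, 0.111] travel [0.082, -0.711, 0.0] min rows 1.9 
call 2
  rot [-0.0, -0.0, 0.194] travel [-0.225, -0.837, 0.001] min rows 3.3 
call 3
  rot [-0.0, 0.0, 0.195] travel [-0.696, -0.726, -0.0] min rows 3.3 
call 4
  rot [-0.0, 0.0, 0.028] travel [0.0, 0.0, 0.807] min rows 1.9
```

>>> {"name": "play_rows", "arguments": {
  "commands": [
    {"delta_rot": [0, 0, 0], "travel": [0.002, -0.038, -0.072], "gripper": -1},
    {"delta_rot": [-0.011, 0, 0], "travel": [0.002, -0.16, -0.2], "gripper": -1},
    {"delta_rot": [-0.055, 0, 0], "travel": [0.002, -0.385, -0.312], "gripper": -1},
    {"delta_rot": [-0.111, 0, 0], "travel": [0.001, -0.637, -0.384], "gripper": -1},
    {"delta_rot": [-0.166, 0, 0], "travel": [0.001, -0.805, -0.321], "gripper": -1},
    {"delta_rot": [-0.166, 0, 0], "travel": [0.001, -0.805, -0.321], "gripper": -1}
  ]
}}

```text
clock: 23.42
tool_pos: [0.4892, 0.0967, 0.2517]
eef_rot: [-0.033, 0.999, -0.003, 0.001]
contact_force: [-0.0, 0.7, -0.9]
opening: 0.155
```

>>> {"name": "play_rows", "arguments": {
  "commands": [
    {"delta_rot": [0, 0, 0.05], "travel": [0.04, -0.35, 0], "gripper": -1},
    {"delta_rot": [0, 0, 0.111], "travel": [0.082, -0.711, 0], "gripper": -1},
    {"delta_rot": [0, 0, 0.111], "travel": [0.082, -0.711, 0], "gripper": -1}
  ]
}}

```text
clock: 23.8
tool_pos: [0.4837, -0.0029, 0.2507]
eef_rot: [0.134, 0.991, -0.003, -0.001]
contact_force: [-0.5, 0.7, -1.7]
opening: 0.154
```

>>> {"name": "play_rows", "arguments": {
  "commands": [
    {"delta_rot": [0, 0, 0.058], "travel": [-0.068, -0.25, 0], "gripper": -1},
    {"delta_rot": [0, 0, 0.116], "travel": [-0.135, -0.5, 0], "gripper": -1},
    {"delta_rot": [0, 0, 0.174], "travel": [-0.2, -0.75, 0], "gripper": -1},
    {"delta_rot": [0, 0, 0.194], "travel": [-0.225, -0.837, 0], "gripper": -1}
  ]
}}

```text
clock: 24.3
tool_pos: [0.4848, -0.1289, 0.2508]
eef_rot: [0.423, 0.906, -0.001, 0.0]
contact_force: [0.3, 0.2, -1.7]
opening: 0.154
```

>>> {"name": "play_rows", "arguments": {
  "commands": [
    {"delta_rot": [0, 0, 0.058], "travel": [-0.21, -0.22, 0], "gripper": -1},
    {"delta_rot": [0, 0, 0.116], "travel": [-0.42, -0.44, 0], "gripper": -1},
    {"delta_rot": [0, 0, 0.174], "travel": [-0.63, -0.66, 0], "gripper": -1},
    {"delta_rot": [0, 0, 0.195], "travel": [-0.696, -0.726, 0], "gripper": -1},
    {"delta_rot": [0, 0, 0.195], "travel": [-0.696, -0.726, 0], "gripper": -1}
  ]
}}

```text
clock: 24.92
tool_pos: [0.4692, -0.2769, 0.2505]
eef_rot: [0.675, 0.738, 0.0, -0.0]
contact_force: [-1.0, 0.5, -0.9]
opening: 0.155
```

>>> {"name": "play_rows", "arguments": {
  "commands": [
    {"delta_rot": [0, 0, 0], "travel": [0, 0, 0.3], "gripper": -1},
    {"delta_rot": [0, 0, 0], "travel": [0, 0, 0.6], "gripper": -1},
    {"delta_rot": [0, 0, 0], "travel": [0, 0, 0.78], "gripper": -1},
    {"delta_rot": [0, 0, 0], "travel": [0, 0, 0.8], "gripper": -1},
    {"delta_rot": [0, 0, 0], "travel": [0, 0, 0.8], "gripper": -1}
  ]
}}

```text
clock: 25.55
tool_pos: [0.4698, -0.2772, 0.1315]
eef_rot: [0.675, 0.738, 0.0, 0.0]
contact_force: [-0.0, 0.2, -1.5]
opening: 0.158
```

Run:
```python
from h import *
o,S,s=scoopnow(); print(np.round(o,4),np.round(S,3).tolist(),s["contact_force"])
chain([[((.469,-.28,.121),tool(5))]])
```

```text
[ 0.4908 -0.2753  0.0105] [[0.996, -0.089, -0.001], [0.089, 0.996, -0.0], [0.001, -0.0, 1.0]] [-0.04298752  0.2258906  -1.49126045]
call 0
  rot [0.0, 0.0, 0.001] travel [-0.018, -0.007, 0.07] min rows 0.2
```

>>> {"name": "play_rows", "arguments": {
  "commands": [
    {"delta_rot": [0, 0, 0], "travel": [0, 0, 0.035], "gripper": -1},
    {"delta_rot": [0, 0, 0], "travel": [0, 0, 0.055], "gripper": -1},
    {"delta_rot": [0, 0, 0], "travel": [0, 0, 0.063], "gripper": -1},
    {"delta_rot": [0, 0, 0], "travel": [0, 0, 0.063], "gripper": -1}
  ]
}}

```text
clock: 26.05
tool_pos: [0.4686, -0.2786, 0.1213]
eef_rot: [0.676, 0.737, -0.0, 0.0]
contact_force: [-0.1, -0.0, -0.7]
opening: 0.154
```

>>> {"name": "play_rows", "arguments": {
  "commands": [
    {"delta_rot": [0, 0, 0], "travel": [0, 0, 0.007], "gripper": -1},
    {"delta_rot": [0, 0, 0], "travel": [0, 0, 0.007], "gripper": -1}
  ]
}}

```text
clock: 26.3
tool_pos: [0.4686, -0.2787, 0.1205]
eef_rot: [0.676, 0.737, -0.0, 0.0]
contact_force: [-1.6, 1.3, 1.2]
opening: 0.153
```

>>> {"name": "play_rows", "arguments": {
  "commands": [
    {"delta_rot": [0, 0, 0], "travel": [0, 0, 0.003], "gripper": -1},
    {"delta_rot": [0, 0, 0], "travel": [0, 0, 0.003], "gripper": -0.55},
    {"delta_rot": [0, 0, 0], "travel": [0, 0, 0.003], "gripper": -0.3},
    {"delta_rot": [0, 0, 0], "travel": [0, 0, 0.003], "gripper": 0.2},
    {"delta_rot": [0, 0, 0], "travel": [0, 0, 0.003], "gripper": 0.5},
    {"delta_rot": [0, 0, 0], "travel": [0, 0, 0.003], "gripper": 0.5}
  ],
  "force": 30
}}

```text
clock: 27.05
tool_pos: [0.4686, -0.2786, 0.1197]
eef_rot: [0.676, 0.737, -0.0, 0.0]
contact_force: [0.2, 0.3, -0.5]
opening: 0.653
```

>>> {"name": "play_rows", "arguments": {
  "commands": [
    {"delta_rot": [0, 0, 0], "travel": [0, 0, -0.3], "gripper": 0.5},
    {"delta_rot": [0, 0, 0], "travel": [0, 0, -0.65], "gripper": 0.5},
    {"delta_rot": [0, 0, 0], "travel": [0, 0, -0.8], "gripper": 0.5},
    {"delta_rot": [0, 0, 0], "travel": [0, 0, -0.8], "gripper": 0.5}
  ]
}}

```text
clock: 27.55
tool_pos: [0.4696, -0.2791, 0.2414]
eef_rot: [0.676, 0.737, 0.0, 0.002]
contact_force: [-0.4, 0.3, -0.8]
opening: 0.752
```

Run:
```python
from h import *
s=r.get_state(); print(s["tool_pos"],s["opening"])
for c in("side",):
    V=viewer.snapshot(c); P=cloud(V); x,y,h=P[...,0],P[...,1],P[...,2]; save(V,"s5")
    for lo,hi in((.165,.185),(.1,.12),(.05,.08)):
        m=(np.hypot(x-.469,y+.278)<.025)&(h>lo)&(h<hi)
        if m.sum(): print(lo,m.sum(),np.round(P[m].mean(0),4))
w=[(.50,-.14,.24,5),(.53,.0,.24,5),(.55,.13,.24,20),(.55,.25,.24,32),(.544,.3445,.2,32),(.544,.3445,.07,32)]
chain([[((a,b,z),tool(t))] for a,b,z,t in w])
```

```text
[ 0.46961065 -0.27908512  0.24139237] 0.7520781996110151
0.165 31 [ 0.4666 -0.2811  0.1727]
0.1 30 [ 0.4661 -0.2818  0.1106]
0.05 32 [ 0.4666 -0.2808  0.0662]
call 0
  rot [0.0, 0.0, -0.0] travel [0.902, 0.288, -0.001] min rows 2.3 
call 1
  rot [0.0, 0.0, -0.0] travel [0.912, 0.28, -0.001] min rows 2.3 
call 2
  rot [0.0, 0.0, -0.084] travel [0.852, 0.208, -0.001] min rows 2.1 
call 3
  rot [0.0, 0.0, -0.066] travel [0.752, 0.274, -0.0] min rows 1.9 
call 4
  rot [0.0, 0.0, -0.0] travel [0.556, 0.3, 0.266] min rows 1.6 
call 5
  rot [0.0, 0.0, -0.0] travel [0.001, -0.0, 0.866] min rows 2.1
```

Scoop stands vertical, with its stem at the same x,y at all heights. On to the lid.

>>> {"name": "play_rows", "arguments": {
  "commands": [
    {"delta_rot": [0, 0, 0], "travel": [0.902, 0.288, 0], "gripper": 0.5},
    {"delta_rot": [0, 0, 0], "travel": [0.902, 0.288, 0], "gripper": 0.5},
    {"delta_rot": [0, 0, 0], "travel": [0.902, 0.288, 0], "gripper": 0.5}
  ]
}}

```text
clock: 27.98
tool_pos: [0.4998, -0.1346, 0.238]
eef_rot: [0.673, 0.74, -0.0, -0.002]
contact_force: [0.0, -1.1, 0.3]
opening: 0.748
```

>>> {"name": "play_rows", "arguments": {
  "commands": [
    {"delta_rot": [0, 0, 0], "travel": [0.912, 0.28, 0], "gripper": 0.5},
    {"delta_rot": [0, 0, 0], "travel": [0.912, 0.28, 0], "gripper": 0.5},
    {"delta_rot": [0, 0, 0], "travel": [0.912, 0.28, 0], "gripper": 0.5}
  ]
}}

```text
clock: 28.35
tool_pos: [0.5298, 0.0041, 0.2383]
eef_rot: [0.674, 0.739, -0.0, -0.001]
contact_force: [-0.9, -0.5, 0.4]
opening: 0.752
```

>>> {"name": "play_rows", "arguments": {
  "commands": [
    {"delta_rot": [0, 0, -0.084], "travel": [0.852, 0.208, 0], "gripper": 0.5},
    {"delta_rot": [0, 0, -0.084], "travel": [0.852, 0.208, 0], "gripper": 0.5},
    {"delta_rot": [0, 0, -0.084], "travel": [0.852, 0.208, 0], "gripper": 0.5}
  ]
}}

```text
clock: 28.72
tool_pos: [0.5496, 0.1343, 0.2384]
eef_rot: [0.57, 0.821, 0.0, -0.001]
contact_force: [0.4, 0.2, -0.2]
opening: 0.751
```

>>> {"name": "play_rows", "arguments": {
  "commands": [
    {"delta_rot": [0, 0, -0.066], "travel": [0.752, 0.274, 0], "gripper": 0.5},
    {"delta_rot": [0, 0, -0.066], "travel": [0.752, 0.274, 0], "gripper": 0.5},
    {"delta_rot": [0, 0, -0.066], "travel": [0.752, 0.274, 0], "gripper": 0.5}
  ]
}}

```text
clock: 29.1
tool_pos: [0.5487, 0.2538, 0.2382]
eef_rot: [0.483, 0.876, 0.0, -0.001]
contact_force: [0.0, -0.2, -0.0]
opening: 0.752
```

>>> {"name": "play_rows", "arguments": {
  "commands": [
    {"delta_rot": [0, 0, 0], "travel": [0.28, 0.15, 0.1], "gripper": 0.3},
    {"delta_rot": [0, 0, 0], "travel": [0.556, 0.3, 0.266], "gripper": 0.3},
    {"delta_rot": [0, 0, 0], "travel": [0.556, 0.3, 0.6], "gripper": 0.3},
    {"delta_rot": [0, 0, 0], "travel": [0.556, 0.3, 0.9], "gripper": 0.3},
    {"delta_rot": [0, 0, 0], "travel": [0.556, 0.3, 1], "gripper": 0.3},
    {"delta_rot": [0, 0, 0], "travel": [0.556, 0.3, 1], "gripper": 0.3}
  ]
}}

```text
clock: 29.85
tool_pos: [0.5445, 0.3423, 0.0889]
eef_rot: [0.486, 0.874, -0.001, 0.0]
contact_force: [-0.3, 0.2, -0.1]
opening: 0.652
```

Run:
```python
from h import *
s=r.get_state(); print(s["tool_pos"],s["opening"])
for c in("side","top"):
    V=viewer.snapshot(c); P=cloud(V); x,y,h=P[...,0],P[...,1],P[...,2]; save(V,c+"6")
    for n,rr,lo,hi in(("lid",.06,.009,.018),("knob",.025,.028,.042)):
        m=(np.hypot(x-.544,y-.3445)<rr)&(h>lo)&(h<hi)
        if m.sum(): print(c,n,m.sum(),np.round((P[m].min(0)+P[m].max(0))/2,4),np.round(np.ptp(P[m],axis=0),3))
chain([[((.544,.3445,.030),tool(32)),((.544,.3445,.0165),tool(32))]])
```

```text
[0.54449905 0.34227919 0.08892896] 0.6515573287439981
side lid 198 [0.5435 0.3438 0.0138] [0.09  0.099 0.008]
side knob 21 [0.5436 0.343  0.0338] [0.021 0.026 0.011]
top lid 224 [0.55   0.3388 0.0135] [0.078 0.073 0.009]
top knob 14 [0.5468 0.3446 0.0339] [0.011 0.018 0.01 ]
call 0
  rot [0.001, 0.0, -0.001] travel [0.007, -0.009, 0.407] min rows 1.0 
  rot [0.001, 0.0, -0.001] travel [0.007, -0.009, 0.497] min rows 1.2
```

>>> {"name": "play_rows", "arguments": {
  "commands": [
    {"delta_rot": [0, 0, 0], "travel": [0.007, -0.003, 0.25], "gripper": 0.3},
    {"delta_rot": [0, 0, 0], "travel": [0.007, -0.003, 0.4], "gripper": 0.3},
    {"delta_rot": [0, 0, 0], "travel": [0.007, -0.003, 0.47], "gripper": 0.3},
    {"delta_rot": [0, 0, 0], "travel": [0.007, -0.003, 0.48], "gripper": 0.3},
    {"delta_rot": [0, 0, 0], "travel": [0.007, -0.003, 0.48], "gripper": 0.3}
  ]
}}

```text
clock: 30.58
tool_pos: [0.5439, 0.3456, 0.0187]
eef_rot: [0.485, 0.874, 0.001, 0.001]
contact_force: [1.0, 0.6, -0.3]
opening: 0.651
```

>>> {"name": "play_rows", "arguments": {
  "commands": [
    {"delta_rot": [0, 0, 0], "travel": [0, 0, 0], "gripper": -0.2},
    {"delta_rot": [0, 0, 0], "travel": [0, 0, 0], "gripper": -0.4},
    {"delta_rot": [0, 0, 0], "travel": [0, 0, 0], "gripper": -1},
    {"delta_rot": [0, 0, 0], "travel": [0, 0, 0], "gripper": -1},
    {"delta_rot": [0, 0, 0], "travel": [0, 0, 0], "gripper": -1},
    {"delta_rot": [0, 0, 0], "travel": [0, 0, 0], "gripper": -1},
    {"delta_rot": [0, 0, 0], "travel": [0, 0, 0], "gripper": -1}
  ],
  "force": 35
}}

```text
clock: 31.45
tool_pos: [0.5429, 0.3451, 0.0174]
eef_rot: [0.485, 0.874, -0.0, 0.0]
contact_force: [-0.1, 0.1, -0.0]
opening: 0.003
```

>>> {"name": "play_rows", "arguments": {
  "commands": [
    {"delta_rot": [0, 0, 0], "travel": [0, 0, -0.3], "gripper": -1},
    {"delta_rot": [0, 0, 0], "travel": [0, 0, -0.65], "gripper": -1},
    {"delta_rot": [0, 0, 0], "travel": [0, 0, -0.95], "gripper": -1},
    {"delta_rot": [0, 0, 0], "travel": [0, 0, -0.95], "gripper": -1}
  ]
}}

```text
clock: 31.95
tool_pos: [0.5454, 0.3469, 0.1641]
eef_rot: [0.485, 0.874, 0.004, 0.002]
contact_force: [0.4, -0.3, -1.1]
opening: 0.006
```

Run:
```python
from h import *
s=r.get_state(); print(s["tool_pos"],s["opening"],s["contact_force"])
for c in("side","top"):
    V=viewer.snapshot(c); P=cloud(V); x,y,h=P[...,0],P[...,1],P[...,2]
    m=(np.hypot(x-.544,y-.344)<.06)&(h>.12)&(h<.175)
    if m.sum():
        q=P[m]; print(c,m.sum(),np.round(q.min(0),3),np.round(q.max(0),3),np.round(np.median(q,0),3))
z=.16
w=[(.55,.22,z,20),(.535,.09,z,10),(.5055,-.065,z,10)]
chain([[((a,b,zz),tool(t))] for a,b,zz,t in w])
```

```text
[0.545414   0.34687381 0.16409092] 0.0062336465517324555 [ 0.35490374 -0.34610605 -1.05482071]
call 0
  rot [-0.0, 0.0, 0.066] travel [-0.733, -0.4, 0.0] min rows 2.0 
call 1
  rot [-0.0, 0.0, 0.056] travel [-0.78, -0.392, 0.001] min rows 2.1 
call 2
  rot [-0.0, 0.0, -0.0] travel [-0.983, -0.373, 0.0] min rows 2.5
```

Run:
```python
from h import *
out=[]
for c in("side","top"):
    V=viewer.snapshot(c); P=cloud(V); x,y,h=P[...,0],P[...,1],P[...,2]; save(V,c+"7")
    for n,rr,lo,hi in(("lid",.09,.009,.018),("knob",.09,.022,.045)):
        m=(np.hypot(x-.544,y-.3445)<rr)&(h>lo)&(h<hi)
        if m.sum(): print(c,n,m.sum(),np.round(P[m].min(0),4),np.round(P[m].max(0),4))
    print([(round(k["conf"],2),np.round(k["at"]).tolist(),np.round(pt(V,*k["at"],z=.025),3).tolist()) for k in viewer.pinpoint(c,"lid_knob")])
    u,v=map(int,pix(V,(.544,.344,.04))); out.append(cv2.resize(V["color"][v-35:v+25,u-30:u+30,::-1],(390,390),interpolation=3))
cv2.imwrite("pics/l.png",np.hstack(out))
```

```text
side lid 211 [0.4994 0.2977 0.0091] [0.5904 0.4305 0.0178]
side knob 32 [0.5306 0.3327 0.022 ] [0.5543 0.4298 0.039 ]
[(0.49, [280.0, 150.0], [0.558, 0.36, 0.025])]
top lid 341 [0.5007 0.3014 0.009 ] [0.5889 0.3869 0.018 ]
top knob 35 [0.5346 0.3367 0.0235] [0.5527 0.3557 0.0387]
[(0.57, [202.0, 192.0], [0.557, 0.355, 0.025]), (0.54, [249.0, 218.0], [0.461, 0.192, 0.025])]
```

View pics/l.png

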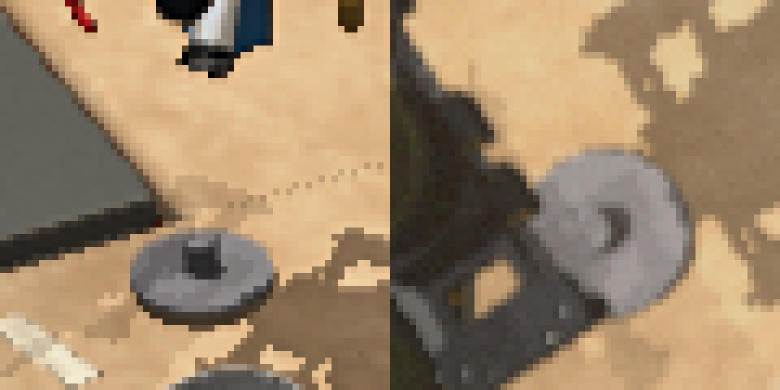

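Run:
```python
from h import *
s=r.get_state(); print(s["tool_pos"],s["opening"])
for c in("side","top"):
    V=viewer.snapshot(c); P=cloud(V); x,y,h=P[...,0],P[...,1],P[...,2]
    for lo in np.arange(.06,.3,.02):
        m=(np.hypot(x-.544,y-.345)<.12)&(h>lo)&(h<lo+.02)
        if m.sum()>2: print(c,round(lo,2),m.sum(),np.round(P[m].min(0),3),np.round(P[m].max(0),3))
    print(c,"knob px",[np.round(pix(V,(.544,.345,.036)),1)],"tcp px",np.round(pix(V,s["tool_pos"]),1))
    m=(np.hypot(x-.544,y-.345)<.03)&(h>.024)&(h<.045); vv,uu=np.nonzero(m); print(np.c_[uu,vv].mean(0),P[m].mean(0))
```

```text
[0.5420635  0.34457539 0.1583302 ] 0.004177187244027681
side 0.18 13 [0.529 0.326 0.189] [0.56  0.346 0.199]
side 0.2 45 [0.525 0.324 0.2  ] [0.564 0.348 0.219]
side 0.22 48 [0.524 0.325 0.22 ] [0.565 0.347 0.238]
side 0.24 40 [0.456 0.275 0.24 ] [0.632 0.394 0.26 ]
side 0.26 233 [0.449 0.269 0.26 ] [0.63  0.403 0.28 ]
side 0.28 361 [0.448 0.264 0.28 ] [0.637 0.407 0.3  ]
side knob px [array([278.1, 150.3])] tcp px [275.9 124. ]
[278.13043478 151.34782609] [0.54226055 0.34073428 0.03403685]
top 0.24 9 [0.488 0.274 0.253] [0.633 0.362 0.26 ]
top 0.26 190 [0.484 0.269 0.26 ] [0.639 0.366 0.28 ]
top 0.28 572 [0.448 0.269 0.28 ] [0.638 0.401 0.3  ]
top knob px [array([203.7, 195.3])] tcp px [192.2 192.8]
[203.70588235 195.5       ] [0.54329022 0.34546754 0.03444014]
```

The fingertips show about 27 mm higher than the reported TCP, so the fingers closed above the knob. The lid hasn't moved. I'll go down again, correcting height by vision.

>>> {"name": "play_rows", "arguments": {
  "commands": [
    {"delta_rot": [0, 0, 0], "travel": [0, 0, 0.2], "gripper": 0.1},
    {"delta_rot": [0, 0, 0], "travel": [0, 0, 0.5], "gripper": 0.1},
    {"delta_rot": [0, 0, 0], "travel": [0, 0, 0.75], "gripper": 0.1},
    {"delta_rot": [0, 0, 0], "travel": [0, 0, 0.8], "gripper": 0.1},
    {"delta_rot": [0, 0, 0], "travel": [0, 0, 0.8], "gripper": 0.1}
  ]
}}

```text
clock: 32.98
tool_pos: [0.5431, 0.3452, 0.0401]
eef_rot: [0.485, 0.874, -0.0, 0.0]
contact_force: [0.6, 0.4, 1.1]
opening: 0.539
```

```bash
cat > tips.py <<'E'
from h import *
s=r.get_state(); print(s["tool_pos"],s["opening"],s["contact_force"])
for c in("side",):
    V=viewer.snapshot(c); P=cloud(V); x,y,h=P[...,0],P[...,1],P[...,2]
    dark=V["color"].max(-1)<70
    M=(s["tool_pos"]); a=np.radians(32); t=(x-M[0])*np.cos(a)+(y-M[1])*np.sin(a); n=-(x-M[0])*np.sin(a)+(y-M[1])*np.cos(a)
    for lo in np.arange(.016,.14,.008):
        for sg in(1,-1):
            m=(abs(n)<.03)&(t*sg>0.012)&(t*sg<.075)&(h>lo)&(h<lo+.008)
            if m.sum()>1: print(round(lo,3),sg,m.sum(),"t",np.round([t[m].min(),t[m].max()],3),"n",np.round([n[m].min(),n[m].max()],3))
E
python3 tips.py
```

```text
[0.54313024 0.34524955 0.04005675] 0.5387327118434465 [0.61700159 0.35536342 1.05277034]
0.016 1 3 t [0.033 0.039] n [-0.019 -0.008]
0.016 -1 4 t [-0.04  -0.012] n [-0.028  0.018]
0.072 1 9 t [0.02  0.041] n [-0.014  0.004]
0.072 -1 7 t [-0.036 -0.025] n [-0.011  0.004]
0.08 1 11 t [0.022 0.04 ] n [-0.012  0.001]
0.08 -1 8 t [-0.039 -0.022] n [-0.012  0.005]
0.088 1 12 t [0.021 0.044] n [-0.012  0.006]
0.088 -1 13 t [-0.038 -0.025] n [-0.014  0.012]
0.096 1 9 t [0.023 0.042] n [-0.013 -0.   ]
0.096 -1 9 t [-0.039 -0.025] n [-0.013  0.001]
0.104 1 8 t [0.021 0.039] n [-0.013  0.003]
0.104 -1 5 t [-0.038 -0.03 ] n [-0.013 -0.007]
0.112 1 15 t [0.023 0.041] n [-0.015  0.003]
0.112 -1 3 t [-0.041 -0.03 ] n [-0.014 -0.01 ]
0.12 1 7 t [0.029 0.043] n [-0.013  0.005]
0.12 -1 6 t [-0.042 -0.031] n [-0.015 -0.011]
0.128 1 3 t [0.031 0.038] n [-0.01   0.004]
0.136 1 6 t [0.032 0.035] n [-0.017  0.004]
```

>>> {"name": "play_rows", "arguments": {
  "commands": [
    {"delta_rot": [0, 0, 0], "travel": [0, 0, 0.15], "gripper": 0.1},
    {"delta_rot": [0, 0, 0], "travel": [0, 0, 0.26], "gripper": 0.1},
    {"delta_rot": [0, 0, 0], "travel": [0, 0, 0.28], "gripper": 0.1},
    {"delta_rot": [0, 0, 0], "travel": [0, 0, 0.28], "gripper": 0.1}
  ]
}}

```text
clock: 33.52
tool_pos: [0.5433, 0.3453, -0.0016]
eef_rot: [0.485, 0.874, 0.0, 0.0]
contact_force: [0.4, 0.6, 1.6]
opening: 0.551
```

```bash
python3 tips.py | head -9
```

```text
[ 0.54325751  0.34533167 -0.00163265] 0.5505626158241743 [0.43890428 0.58673705 1.6084895 ]
0.016 1 5 t [0.018 0.043] n [-0.022  0.004]
0.016 -1 9 t [-0.048 -0.019] n [-0.022  0.029]
0.032 1 11 t [0.022 0.034] n [-0.014  0.009]
0.032 -1 6 t [-0.036 -0.014] n [-0.013  0.004]
0.04 1 9 t [0.024 0.036] n [-0.012  0.005]
0.04 -1 11 t [-0.039 -0.028] n [-0.013  0.008]
0.048 1 8 t [0.026 0.038] n [-0.011  0.006]
0.048 -1 7 t [-0.04  -0.026] n [-0.012  0.006]
```

>>> {"name": "play_rows", "arguments": {
  "commands": [
    {"delta_rot": [0, 0, 0], "travel": [0, 0, 0.04], "gripper": 0.1},
    {"delta_rot": [0, 0, 0], "travel": [0, 0, 0.07], "gripper": 0.1},
    {"delta_rot": [0, 0, 0], "travel": [0, 0, 0.07], "gripper": 0.1}
  ]
}}

```text
clock: 33.95
tool_pos: [0.5426, 0.3449, -0.0131]
eef_rot: [0.485, 0.874, -0.001, -0.0]
contact_force: [-0.3, -0.4, 0.0]
opening: 0.55
```

>>> {"name": "play_rows", "arguments": {
  "commands": [
    {"delta_rot": [0, 0, 0], "travel": [0, 0, 0], "gripper": -0.2},
    {"delta_rot": [0, 0, 0], "travel": [0, 0, 0], "gripper": -0.4},
    {"delta_rot": [0, 0, 0], "travel": [0, 0, 0], "gripper": -0.8},
    {"delta_rot": [0, 0, 0], "travel": [0, 0, 0], "gripper": -1},
    {"delta_rot": [0, 0, 0], "travel": [0, 0, 0], "gripper": -1},
    {"delta_rot": [0, 0, 0], "travel": [0, 0, 0], "gripper": -1}
  ],
  "force": 35
}}

```text
clock: 34.7
tool_pos: [0.5431, 0.3452, -0.0125]
eef_rot: [0.485, 0.874, -0.0, 0.0]
contact_force: [-0.3, 1.1, 1.2]
opening: 0.236
```

>>> {"name": "play_rows", "arguments": {
  "commands": [
    {"delta_rot": [0, 0, 0], "travel": [0, 0, -0.2], "gripper": -1},
    {"delta_rot": [0, 0, 0], "travel": [0, 0, -0.55], "gripper": -1},
    {"delta_rot": [0, 0, 0], "travel": [0, 0, -0.9], "gripper": -1},
    {"delta_rot": [0, 0, 0], "travel": [0, 0, -0.98], "gripper": -1},
    {"delta_rot": [0, 0, 0], "travel": [0, 0, -0.98], "gripper": -1}
  ]
}}

```text
clock: 35.33
tool_pos: [0.5428, 0.3451, 0.1345]
eef_rot: [0.485, 0.874, -0.0, 0.0]
contact_force: [-0.2, -0.2, -1.5]
opening: 0.241
```

Run:
```python
from h import *
s=r.get_state(); print(s["tool_pos"],s["opening"],s["contact_force"])
z=.135
chain([[((a,b,zz),tool(t))] for a,b,zz,t in[(.54,.22,z,20),(.525,.08,z,10),(.5055,-.065,z,5)]])
```

```text
[0.5428196  0.34509365 0.13449104] 0.2414812726989124 [-0.18700798 -0.24885637 -1.52026935]
call 0
  rot [-0.0, 0.0, 0.066] travel [-0.698, -0.457, -0.003] min rows 2.0 
call 1
  rot [0.0, 0.0, 0.056] travel [-0.842, -0.415, 0.0] min rows 2.3 
call 2
  rot [0.0, 0.0, 0.028] travel [-0.929, -0.296, 0.001] min rows 2.3
```

>>> {"name": "play_rows", "arguments": {
  "commands": [
    {"delta_rot": [0, 0, 0.02], "travel": [-0.2, -0.13, 0], "gripper": -1},
    {"delta_rot": [0, 0, 0.045], "travel": [-0.45, -0.3, 0], "gripper": -1},
    {"delta_rot": [0, 0, 0.066], "travel": [-0.698, -0.457, 0], "gripper": -1},
    {"delta_rot": [0, 0, 0.066], "travel": [-0.698, -0.457, 0], "gripper": -1}
  ]
}}

```text
clock: 35.83
tool_pos: [0.539, 0.2137, 0.1321]
eef_rot: [0.576, 0.818, -0.004, 0.0]
contact_force: [0.8, 0.9, -0.4]
opening: 0.239
```

>>> {"name": "play_rows", "arguments": {
  "commands": [
    {"delta_rot": [0, 0, 0.019], "travel": [-0.28, -0.14, 0], "gripper": -1},
    {"delta_rot": [0, 0, 0.038], "travel": [-0.56, -0.28, 0], "gripper": -1},
    {"delta_rot": [0, 0, 0.056], "travel": [-0.842, -0.415, 0], "gripper": -1},
    {"delta_rot": [0, 0, 0.056], "travel": [-0.842, -0.415, 0], "gripper": -1}
  ]
}}

```text
clock: 36.33
tool_pos: [0.5235, 0.0756, 0.133]
eef_rot: [0.645, 0.764, -0.003, -0.0]
contact_force: [-0.4, 0.9, -1.3]
opening: 0.237
```

>>> {"name": "play_rows", "arguments": {
  "commands": [
    {"delta_rot": [0, 0, 0.01], "travel": [-0.3, -0.1, 0], "gripper": -1},
    {"delta_rot": [0, 0, 0.02], "travel": [-0.6, -0.2, 0], "gripper": -1},
    {"delta_rot": [0, 0, 0.028], "travel": [-0.85, -0.27, 0], "gripper": -1},
    {"delta_rot": [0, 0, 0.028], "travel": [-0.929, -0.296, 0], "gripper": -1},
    {"delta_rot": [0, 0, 0.028], "travel": [-0.929, -0.296, 0], "gripper": -1},
    {"delta_rot": [0, 0, 0.028], "travel": [-0.929, -0.296, 0], "gripper": -1}
  ]
}}

```text
clock: 37.08
tool_pos: [0.506, -0.0621, 0.1343]
eef_rot: [0.674, 0.738, 0.0, -0.0]
contact_force: [0.1, -0.5, -0.6]
opening: 0.238
```

Run:
```python
from h import *
s=r.get_state(); print(s["tool_pos"],s["opening"],s["contact_force"])
V=viewer.snapshot("side"); P=cloud(V); x,y,h=P[...,0],P[...,1],P[...,2]; save(V,"s8")
for n,lo,hi in(("disc",.145,.165),("plug",.136,.145),("rim",.072,.09)):
    m=(np.hypot(x-.5055,y+.065)<.07)&(h>lo)&(h<hi); q=P[m]; print(n,m.sum(),np.round(q.min(0),4),np.round(q.max(0),4))
# fit disc circle/plane
m=(np.hypot(x-.5055,y+.065)<.06)&(h>.14)&(h<.17); q=P[m]; A=np.c_[q[:,:2]-q[:,:2].mean(0),np.ones(len(q))]; print("plane",np.linalg.lstsq(A,q[:,2],rcond=None)[0])
V=viewer.snapshot("side"); s=r.get_state(); print(s["tool_pos"])
chain([[((.5055,-.065,.08),tool(5)),((.5055,-.065,.064),tool(5))]])
```

```text
[ 0.50603993 -0.06212353  0.13434145] 0.2377645025033484 [ 0.1073738  -0.46444516 -0.64816834]
disc 321 [ 0.4608 -0.1082  0.1549] [ 0.5535 -0.0193  0.1647]Traceback (most recent call last):
  File "<stdin>", line 5, in <module>
    return umr_minimum(a, axis, None, out, keepdims, initial, where)
ValueError: zero-size array to reduction operation minimum which has no identity
```

>>> {"name": "play_rows", "arguments": {
  "commands": [
    {"delta_rot": [0, 0, 0], "travel": [-0.02, -0.008, 0.1], "gripper": -1},
    {"delta_rot": [0, 0, 0], "travel": [-0.02, -0.008, 0.25], "gripper": -1},
    {"delta_rot": [0, 0, 0], "travel": [-0.02, -0.008, 0.36], "gripper": -1},
    {"delta_rot": [0, 0, 0], "travel": [-0.02, -0.008, 0.39], "gripper": -1},
    {"delta_rot": [0, 0, 0], "travel": [-0.02, -0.008, 0.42], "gripper": -1},
    {"delta_rot": [0, 0, 0], "travel": [-0.02, -0.008, 0.42], "gripper": -1}
  ]
}}

```text
clock: 37.88
tool_pos: [0.5049, -0.0676, 0.0718]
eef_rot: [0.676, 0.737, 0.0, 0.0]
contact_force: [-0.1, -0.2, 0.0]
opening: 0.241
```

```bash
cat > lidchk.py <<'E'
from h import *
s=r.get_state(); print(s["tool_pos"],s["opening"],s["contact_force"],s["moment"])
for c in("side","top"):
    V=viewer.snapshot(c); P=cloud(V); x,y,h=P[...,0],P[...,1],P[...,2]; save(V,c+"9")
    m=(np.hypot(x-.505,y+.065)<.044)&(np.hypot(x-.505,y+.065)>.018)&(h>.082)&(h<.115); q=P[m]
    if len(q)<20: continue
    A=np.c_[q[:,:2]-[.505,-.065],np.ones(len(q))]; k=np.linalg.lstsq(A,q[:,2],rcond=None)[0]
    print(c,len(q),"disc top z %.4f slope %s"%(k[2],np.round(k[:2],3)),"median",np.round(np.median(q[:,2]),4))
    m=(np.hypot(x-.505,y+.065)<.07)&(h>k[2]-.004)&(h<k[2]+.006); q=P[m]; print(" ext",np.round(q.min(0),4),np.round(q.max(0),4))
E
python3 lidchk.py
```

```text
[ 0.5049203  -0.06764181  0.07184952] 0.2410156759139214 [-0.05147314 -0.17242312  0.04330524] [-0.0452696   0.09166449  0.01807116]
side 286 disc top z 0.0984 slope [0.058 0.072] median 0.0977
 ext [ 0.4613 -0.1157  0.0944] [ 0.5502 -0.0254  0.1042]
```

>>> {"name": "play_rows", "arguments": {
  "commands": [
    {"delta_rot": [0, 0, 0], "travel": [0.01, 0, 0.015], "gripper": -1},
    {"delta_rot": [0, 0, 0], "travel": [0.01, 0, 0.03], "gripper": -1},
    {"delta_rot": [0, 0, 0], "travel": [0.01, 0, 0.045], "gripper": -1},
    {"delta_rot": [0, 0, 0], "travel": [0.01, 0, 0.045], "gripper": -1}
  ]
}}

```text
clock: 38.48
tool_pos: [0.5044, -0.0665, 0.0647]
eef_rot: [0.676, 0.737, -0.0, 0.0]
contact_force: [0.3, -0.2, -0.7]
opening: 0.238
```

```bash
python3 lidchk.py
```

```text
[ 0.50437082 -0.06652451  0.06470267] 0.23804480006411524 [ 0.27824844 -0.24904626 -0.67942918] [-0.11702436  0.03211906 -0.00289026]
side 271 disc top z 0.0926 slope [0.018 0.005] median 0.091
 ext [ 0.4605 -0.1124  0.0887] [ 0.5502 -0.0242  0.0981]
```

>>> {"name": "play_rows", "arguments": {
  "commands": [
    {"delta_rot": [0, 0, 0], "travel": [0, 0, 0.007], "gripper": -1},
    {"delta_rot": [0, 0, 0], "travel": [0, 0, 0.007], "gripper": -1}
  ]
}}

```text
clock: 38.83
tool_pos: [0.5046, -0.0665, 0.0645]
eef_rot: [0.676, 0.737, -0.0, 0.0]
contact_force: [-1.6, -0.2, 5.4]
opening: 0.235
```

>>> {"name": "play_rows", "arguments": {
  "commands": [
    {"delta_rot": [0, 0, 0], "travel": [0, 0, 0.005], "gripper": -1},
    {"delta_rot": [0, 0, 0], "travel": [0, 0, 0.005], "gripper": -1}
  ]
}}

```text
clock: 39.08
tool_pos: [0.5047, -0.0665, 0.0644]
eef_rot: [0.676, 0.737, 0.0, 0.001]
contact_force: [-2.0, -0.6, 13.0]
opening: 0.238
```

Contact is at the seated height, underside about 77 mm. I'll relieve the pressure, release and retreat.

>>> {"name": "play_rows", "arguments": {
  "commands": [
    {"delta_rot": [0, 0, 0], "travel": [0, 0, -0.01], "gripper": -1},
    {"delta_rot": [0, 0, 0], "travel": [0, 0, -0.01], "gripper": -0.4},
    {"delta_rot": [0, 0, 0], "travel": [0, 0, -0.01], "gripper": -0.2},
    {"delta_rot": [0, 0, 0], "travel": [0, 0, -0.01], "gripper": 0.2},
    {"delta_rot": [0, 0, 0], "travel": [0, 0, -0.01], "gripper": 0.3},
    {"delta_rot": [0, 0, 0], "travel": [0, 0, -0.01], "gripper": 0.3}
  ]
}}

```text
clock: 39.83
tool_pos: [0.5045, -0.0665, 0.0645]
eef_rot: [0.676, 0.737, -0.0, 0.0]
contact_force: [0.4, -0.4, -0.1]
opening: 0.649
```

>>> {"name": "play_rows", "arguments": {
  "commands": [
    {"delta_rot": [0, 0, 0], "travel": [0, 0, -0.25], "gripper": 0.3},
    {"delta_rot": [0, 0, 0], "travel": [0, 0, -0.6], "gripper": 0.3},
    {"delta_rot": [0, 0, 0], "travel": [0, 0, -1], "gripper": 0.3},
    {"delta_rot": [0, 0, 0], "travel": [0, 0, -1], "gripper": 0.3}
  ]
}}

```text
clock: 40.33
tool_pos: [0.5076, -0.0667, 0.2187]
eef_rot: [0.676, 0.737, 0.003, 0.004]
contact_force: [-0.8, -0.9, -0.2]
opening: 0.65
```

>>> {"name": "play_rows", "arguments": {
  "commands": [
    {"delta_rot": [0, 0, 0], "travel": [0.6, -0.7, -0.3], "gripper": 0.3},
    {"delta_rot": [0, 0, 0], "travel": [0.6, -0.7, -0.3], "gripper": 0.3},
    {"delta_rot": [0, 0, 0], "travel": [0.6, -0.7, -0.3], "gripper": 0.3},
    {"delta_rot": [0, 0, 0], "travel": [0.6, -0.7, -0.3], "gripper": 0.3}
  ]
}}

```text
clock: 40.83
tool_pos: [0.3918, 0.0145, 0.2595]
eef_rot: [0.675, 0.738, -0.0, 0.0]
contact_force: [0.1, -0.6, -0.1]
opening: 0.653
```

```bash
python3 lidchk.py
python3 - <<'E'
from h import *
z={"scoop":0,"brown_bottle":0,"canister":0,"pill_bottle":0,"small_carton":0,"lid_knob":.102,"ball0_center":.013}
for c in("side","top"):
    V=viewer.snapshot(c); P=cloud(V); x,y,h=P[...,0],P[...,1],P[...,2]
    for n in z: print(c,n,[(round(o["conf"],2),np.round(pt(V,*o["at"],z=z[n])[:2],3).tolist()) for o in viewer.pinpoint(c,n)[:4]])
    for lo,hi in((.165,.185),(.05,.08)):
        m=(np.hypot(x-.469,y+.278)<.025)&(h>lo)&(h<hi); print("stem",m.sum(),np.round(P[m].mean(0),4) if m.any() else 0)
    d=np.hypot(x-.4825,y-.170); m=(d<.04)&(V["color"].min(-1)>170); 
    if m.any():
        vv,uu=np.nonzero(m); n,lab,st,ce=cv2.connectedComponentsWithStats(m.astype(np.uint8)); print("bright in dish",[(int(st[i,4]),np.round(ce[i]).tolist(),np.round(np.median(P[lab==i],0),3).tolist()) for i in range(1,n)])
E
```

```text
[0.39179867 0.01454129 0.25948493] 0.6534745429242685 [ 0.11247382 -0.60419778 -0.09980947] [-0.1014713  0.0396003  0.0007239]
side 308 disc top z 0.0906 slope [0.012 0.006] median 0.0906
 ext [ 0.4614 -0.1146  0.0867] [ 0.5533 -0.0211  0.0959]
top 460 disc top z 0.0887 slope [-0.     0.003] median 0.0886
 ext [ 0.4607 -0.1083  0.0847] [ 0.5505 -0.019   0.0946]
side scoop [(0.97, [0.482, -0.278]), (0.73, [0.49, -0.404]), (0.66, [0.481, -0.511])]
side brown_bottle [(0.68, [0.424, 0.047])]
side canister [(0.76, [0.566, -0.173])]
side pill_bottle [(0.55, [0.573, 0.044])]
side small_carton [(0.69, [0.413, -0.195])]
side lid_knob [(0.75, [0.512, -0.065])]
side ball0_center []
stem 31 [ 0.4669 -0.281   0.1726]
stem 30 [ 0.4669 -0.2807  0.0662]
bright in dish [(8, [277.0, 178.0], [0.472, 0.199, 0.021]), (7, [281.0, 177.0], [0.488, 0.2, 0.019]), (90, [284.0, 183.0], [0.492, 0.179, 0.005])]
top scoop [(0.66, [0.498, -0.268]), (0.56, [0.469, -0.407]), (0.52, [0.477, -0.507])]
top brown_bottle []
top canister [(0.55, [0.565, -0.162])]
top pill_bottle [(0.55, [0.563, 0.047])]
top small_carton [(0.6, [0.415, -0.181])]
top lid_knob [(0.68, [0.507, -0.064]), (0.59, [0.411, -0.179])]
top ball0_center [(0.48, [0.49, 0.199])]
stem 20 [ 0.4678 -0.2758  0.1723]
stem 3 [ 0.4664 -0.2719  0.0645]
bright in dish [(332, [258.0, 212.0], [0.484, 0.167, 0.003]), (9, [246.0, 210.0], [0.49, 0.203, 0.02]), (9, [246.0, 215.0], [0.473, 0.203, 0.018])]
```

Lid is level at 89–91 mm (90 expected), two balls lie in the dish, the scoop is upright and the bystanders haven't moved. Handing in.

```bash
python3 -c "
from plant import r
print(r.finish_job())"
```

```text
the job is handed in; nothing more can be done
None
```

The job is handed in at about 41 s of the 72 s allowed; no verdict was reported. Two balls went from the jar into the steel dish in one scoop. The scoop was then stood upright on the worktop, and the lid was put on the jar.

**Last checks:**
- **Balls:** both cameras show two balls in the dish. None were dropped, and after the scoop four were still in the jar.
- **Scoop:** it stands vertical near where it started. Its stem is at the same x and y at heights of 66 and 173 mm.
- **Lid:** the disc top is at 89–91 mm against 90 mm for a seated lid. The slope is at most about 0.012, and contact came at the seated height.
- **Bystanders:** the canister, pill bottle and small carton are where they were, within the networks' scatter of about 1–2 cm. The brown bottle was found only in the side view; the arm partly hides it from the top camera.

**What went wrong on the way:**
- **First dig:** lowering the scoop level put it on top of balls, with about 42 N upward at the wrist. I lifted out and went in nose-down instead. That load went through the scoop rather than the gripper's body, so I don't think it breaks the 40 N limit, but I can't confirm that.
- **First lid grasp:** the fingers closed on air above the knob. The cameras showed the fingertips about 30 mm higher than the reported tool position. I corrected by vision and the second grasp held; the lid had not moved.

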